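# Tighten the mixer handwheel's castle nut and lock it with its pin

## Robot

A 6-joint arm with a two-finger parallel gripper is mounted at the origin on the work surface. World frame = base frame: x ahead of the robot, y to its left, z up, the work surface at z = 0. Lengths are in m, angles in rad, forces in N, time in s.
With the tool pointing down it reaches from about 0.25 to 0.775 m from the base axis. Payload 4 kg.
Tool frame: the origin (TCP) lies on the centre line of the jaws, within the pads' length; the fingertips stand ahead of it and the grasp point (between the pads) lies 2 mm behind it (manip.finger_overhang is the z of the fingertips in the tool frame, in m); z points along the fingers, y is the direction in which the jaws open and shut (so a half turn about z gives the same grasp; the last joint's range is limited). The gripper opens to 94 mm and grips with 3 to 60 N. Pads are 16 mm wide; open, the fingers measure 119 mm over their backs; the gripper's body (75 mm by 177 mm) begins 78 mm behind the grasp point.
Start: joints at [1.1, 0.087, 1.371, -0, 1.684, -0.103], TCP at [0.198, 0.513, 0.223] pointing down, gripper open.
Joint ranges: [-3.1, 3.1], [-0.76, 2.03], [0.27, 2.55], [-1.08, 4.22], [0.17, 2.65], [-2.57, 2.57]. Speed limits (rad/s): [2.79, 2.79, 3.14, 3.14, 3.14, 3.14].

## Interface

Orientations are given as a unit quaternion [x, y, z, w].
In Python, from cell import manip, cams, job gives the robot as it stands.
- The arm moves only by the tool drive_tool, never from a script. Its arguments are lists of equal length, an entry for each row: "offset": the shift along the tool's x, y, z each as a share of 40 mm, from -1 to 1, a list of three; "roll": the turn about the tool's z as a share of 0.15 rad, from -1 to 1. In form: {"offset": [[x, y, z], ...], "roll": [roll, ...]}. A call has 1 to 8 rows; each row shifts and turns the commanded pose from where the row before left it, along the tool's axes as they then stand; what a row does not reach is not made up. A row lasts 1/10 s, in which the tool goes at most 50 mm and 8.59 degrees, less where a joint would pass 70% of its speed; a pose out of reach is approached as far as the arm can. A call with a number of a shift or a turn outside -1 to 1 is refused whole. A call with a gripper value outside its range is refused whole. "jaw" is the opening, from -1 (shut) to 1 (fully open), so that 0 is half open, set as the call begins (left out, the last holds). The fingers move at their own pace and stop on an object; the grip force is fixed at half the most. Time passes only in rows, so rows that do not move let the fingers close. It gives the time, the measured TCP pose, the force and the opening at its end, in the units of the state.
- manip.state(): the state, without advancing time (a new reading comes with each control period).
- cams.read_camera(name): name is "side" or "top"; returns (picture, depth): 420x560x3 uint8, red, green, blue; 420x560 float32, m along the optical axis (not along the pixel's ray), 0 where there is no reading.
- cams.camera_params(name): a dict with "mtx" (3x3 intrinsics, pixels), "k1" (the pictures are not rectified: a ray, as slopes to the right and down, at radius r is drawn at 1 + k1 r^2 times it, then the intrinsics apply), "R" (3x3) and "t" (3): a world point X has camera coordinates R X + t. Camera axes: x right, y down, z forward; pixel columns grow to the right and rows downward; lengths in m; the calibration is good to about 2 mm. A picture is of the moment at which its call begins. camera_params takes no time and is no camera call.
- job.finish_job(): hands the job in, once; it reports no verdict.
The state is a dict: "clock": time; "joints": joint angles; "joint_vel": joint speeds; "joint_torque": joint torques, N m; "eef_pos": TCP position; "tcp_rot": TCP orientation; "wrist_force": force on the tool from outside, world axes, zero at the start; "ft_torque": the same for the moment, N m; "grip_width": opening from 0.0 (shut) to 1.0 (fully open).
Only numpy, scipy, OpenCV 4.12 (cv2) and the standard library are available. Lean on these libraries where they do the work, as an engineer would, in place of code of your own. Each camera call takes 0.05 s, during which the arm holds its last target.

## Task

Tighten the big castle nut on the mixer's handwheel: turn it clockwise until its pointer has passed the first raised rib, then a little further until a slot lines up with the cross hole in the spindle (the pointer ends between the two ribs). Then pull the locking pin out of its holder, lay it on the bench and take it again by its grip, and push it through slot and hole until its collar is up against the nut; let go and leave the other things on the bench where they are.

Things in the scene. Friction and masses are not known exactly. Their poses are not given: they have to be found in the camera images.
- nut_mid (a point): Large steel castle nut on an upright spindle in the middle of a handwheel. Point on the nut's axis, half-way up its hexagon (60 mm across flats, 30 mm high, underside 93 mm above the bench). z up; x points square to one flat, along the slot above it. Six slots, one every 60 degrees, each over the middle of a flat.
- nut_slots (a point): Point on the nut's axis at the level of the slot floors, the top of the hexagon; axes as nut_mid. Slots are 15 mm wide, 18 mm deep, open at the top, between castle teeth that rise 18 mm above this point. The teeth's ends beside a slot lie 27 mm from the axis: the pin's collar stops there.
- nut_pointer (a point): Tip of the flat pointer tooth (7 mm wide, 4 mm high) that sticks out at the nut's foot over one corner, 50 mm from the axis, 30 degrees anticlockwise (from above) from the nut's x. Turns with the nut, over a fixed dial plate 124 mm across.
- rib1 (a point): First raised rib, top, on the dial plate around the nut (radial, 12 x 5 mm, 5 mm high, 50 to 62 mm from the nut's axis). The nut is tight once its pointer has passed it clockwise. The second, like it, 66 degrees further clockwise, marks the end.
- gearbox: Olive mixer-lift gearbox fixed to the bench, base 200 mm square, origin at its middle on the bench below the nut. On it a fixed steel handwheel, rim 216 mm across, its top 80 mm above the bench; dial plate above it, top 92 mm, ribs to 97 mm. The spindle's top, 154 mm, is highest.
- nut (a joint): Turning of the nut in rad, growing clockwise from above (tightening). 0: pointer at the first rib, tight from there on; 1.15: second rib, hard stop. Starts between -1.3 and -0.5. Turns without rising or sinking, with an even drag of 0.3 N m, and stays where left. Between the ribs just one position, at 0.2 to 0.85, brings a slot in line with the hole.
- hole (a point): Centre of the level cross hole through the spindle (32 mm thick, does not turn). x along the hole, towards its side nearer the pin's holder; z up. 15 mm wide, 18 high; floor 9 mm below this point, level with the nut's slot floors. A bright bar across the spindle's top runs the same way as the hole. Can be entered from either end when a slot is in line within about 4 degrees.
- pin_grip (a point): Centre of the grip of the steel locking pin, a straight key with a flat underside, 163 mm long, about 0.18 kg. x along the pin to its tip, z up. Grip 45 mm long, 14 wide, 22 high; underside 11 mm below this point. Then a collar 8 mm long, 26 wide, 22 high, its front 30.5 mm from here. At the start grip and collar are inside the holder, out of reach.
- pin_shank (a point): Point on the middle line of the pin's shank, 80 mm in front of the collar, 30 mm behind the tip; x to the tip. Shank 110 mm long, 11 wide, 14 high, narrowing over the last 12 mm; its underside, 7 mm below this point, is flush with grip and collar. At the start it sticks out of the holder, this point 26 to 34 mm out from the mouth.
- pin_mid (a point): Point on the middle line of the pin's shank 27 mm in front of the collar, 7 mm above the underside; it comes to the middle of the cross hole when the pin is home with its collar against the nut.
- holder_mouth (a point): Mouth of the pin's holder, a dark steel sleeve fixed to the bench, 124 mm long, 40 wide, 44 high, closed on top; inside 32 mm wide, 28 high, floor 12 mm above the bench. Point at the middle of the mouth, on its floor; x points out of the mouth, the way the pin is pulled (110 mm to come clear).
- scraper: Bystander, leave alone: dough scraper, flat steel blade 75 x 120 mm with a round wooden handle. Origin at the middle of its underside.
- grease_jar: Bystander, leave alone: low white jar, 68 mm wide, 55 mm high. Origin at the middle of its underside.
- rolling_pin: Bystander, leave alone: wooden rolling pin, 56 mm thick, 420 mm long over its handles. Origin at the middle of its underside.
- bowl: Bystander, leave alone: steel mixing bowl, 170 mm wide, 70 mm high. Origin at the middle of its underside.
- spatula: Bystander, leave alone: spatula lying flat. Origin at the middle of its underside.
- flour_jar: Bystander, leave alone: clear flour jar with steel cap, 90 mm wide, 140 mm high. Origin at the middle of its underside.
- wrench: Bystander, leave alone: open-ended wrench lying flat. Origin at the middle of its underside.
- mug: Bystander, leave alone: white mug, 76 mm wide, 80 mm high, with a handle. Origin at the middle of its underside.

How it is judged:
On the way, in this order (a step that is already met when the one before it is completed fails the run):
1. the nut is tight: its pointer has passed the first rib (value of joint nut above 0 rad).
2. the pin is drawn out of its holder and lies on the bench, let go (horizontal distance between pin_grip and holder_mouth above 0.02 m and x of pin_grip in the frame of holder_mouth above 0 m and height (world z) of pin_grip below 0.016 m and contact force between the fingers and pin below 0.1 N), for 0.1 s.
3. the pin is through slot and hole, its collar at the nut (distance between pin_mid and hole below 0.01 m and angle between the x axis of pin_mid and the x axis of hole, either way round below 0.2 rad and angle between pin_mid's own z axis and vertical below 0.3 rad).
At the end, for the whole second after the job is handed in: The nut's pointer is past the first rib (joint above 0) and the pin lies at rest through slot and cross hole: the point 27 mm in front of its collar is within 10 mm of the hole's centre (collar within about 9 mm of the nut), in line with the hole to 0.2 rad and not rolled over (all of step 3 and value of joint nut above 0 rad and linear speed of pin below 0.02 m/s); the robot touches nothing.
It fails at once if a bystander was shoved by more than 40 mm (distance of any of scraper, grease_jar, rolling_pin, bowl, spatula, flour_jar, wrench, mug from where it was at the start of the episode above 0.04 m).
It also fails if it takes over 72 s, if anything falls off the work surface, if the arm or the gripper's body presses on something with over 40 N, if the wrist force passes 120 N, or if a joint passes its speed limit or range.

## Working session

There is one attempt and no reset: what is moved stays moved. The work goes in short steps, Python scripts to look and compute and a tool call to move; the robot and the scene stay as the last step left them, time stands still between calls to the robot, and variables do not carry over. Pictures are saved under pics/ and viewed, and the job is handed in when it is done.

Besides the shell and the picture viewer there is one more tool, called after ">>>" by a JSON object that holds its "fn" and its "kwargs", one argument or row to a line. drive_tool: Moves the arm, as the interface text tells. Shift numbers are shares of 40 mm and turn numbers shares of 0.15 rad, none past 1 either way. Its arguments: {"type":"object","properties":{"offset":{"type":"array","items":{"type":"array","items":{"type":"number","minimum":-1,"maximum":1}}},"roll":{"type":"array","items":{"type":"number","minimum":-1,"maximum":1}},"jaw":{"type":"number"}},"required":["offset","roll"]}

```bash
ls; mkdir -p pics
cat > h.py <<'E'
import numpy as np, cv2
from cell import manip, cams, job
def snap(n):
    im,d=cams.read_camera(n); return im,d,cams.camera_params(n)
def pix2ray(P,uv):
    K=np.array(P['mtx'],float);uv=np.atleast_2d(np.array(uv,float))
    xd=(uv-[K[0,2],K[1,2]])/[K[0,0],K[1,1]]
    x=xd.copy()
    for _ in range(20):
        r2=(x**2).sum(1,keepdims=True); x=xd/(1+P['k1']*r2)
    R=np.array(P['R']);t=np.array(P['t'])
    d=np.c_[x,np.ones(len(x))]@R; o=-R.T@t
    return o,d
def onplane(P,uv,z):
    o,d=pix2ray(P,uv); return o+d*((z-o[2])/d[:,2])[:,None]
def proj(P,X):
    X=np.atleast_2d(X); c=X@np.array(P['R']).T+np.array(P['t']); x=c[:,:2]/c[:,2:]
    x=x*(1+P['k1']*(x**2).sum(1,keepdims=True)); K=np.array(P['mtx'])
    return x*[K[0,0],K[1,1]]+[K[0,2],K[1,2]]
def cloud(P,d):
    v,u=np.mgrid[0:d.shape[0],0:d.shape[1]]
    o,r=pix2ray(P,np.c_[u.ravel(),v.ravel()]); return (o+r*d.ravel()[:,None]).reshape(*d.shape,3)
E
python3 - <<'E'
from h import *
print({k:v for k,v in manip.state().items()}, manip.finger_overhang)
for n in ('top','side'):
    im,d,P=snap(n); print(n,P); cv2.imwrite(f'pics/{n}0.png',im[:,:,::-1]); np.savez(f'{n}0.npz',im=im,d=d)
E
```

```text
pics
{'clock': 0.0, 'joints': array([ 1.09992291e+00,  8.79359539e-02,  1.37221456e+00,  2.26443572e-06,
        1.68363408e+00, -1.03106464e-01]), 'joint_vel': array([-0.00027753, -0.00041744, -0.00060792,  0.00044986,  0.00133971,
       -0.00048607]), 'joint_torque': array([-6.64725194e-04, -3.40189183e+01, -3.02422822e+01,  7.18023512e-02,
        3.30772146e-02, -1.96673295e-04]), 'eef_pos': array([0.19751588, 0.51276061, 0.22133471]), 'tcp_rot': array([ 1.82848711e-01,  9.83140452e-01, -1.05082950e-03, -3.11312445e-04]), 'wrist_force': array([ 0.55677598, -0.05203722, -0.11689854]), 'ft_torque': array([0.03947572, 0.00053725, 0.05429642]), 'grip_width': 1.001794191891735} 0.017
top {'mtx': array([[443.06666759,   0.        , 279.01811083],
       [  0.        , 443.06666759, 203.08079495],
       [  0.        ,   0.        ,   1.        ]]), 'k1': -0.053349861856393455, 'R': array([[-0.00765555, -0.99995822, -0.00499571],
       [-0.99006899,  0.00828096, -0.14033822],
       [ 0.14037373,  0.00387174, -0.99009102]]), 't': array([0.03761183, 0.56864826, 1.33226109])}
side {'mtx': array([[447.73344539,   0.        , 281.19531105],
       [  0.        , 447.73344539, 207.73830942],
       [  0.        ,   0.        ,   1.        ]]), 'k1': -0.08146328723264647, 'R': array([[ 0.83761969, -0.5461936 , -0.00811149],
       [-0.33504258, -0.50196583, -0.79735612],
       [ 0.43143912,  0.67059888, -0.60345458]]), 't': array([-0.44196444,  0.28296369,  0.92898738])}
```

View pics/top0.png

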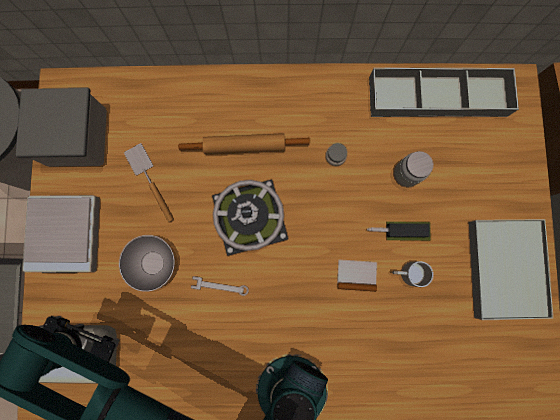

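View pics/side0.png

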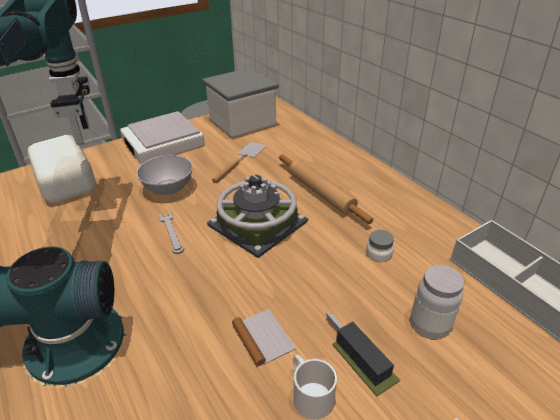

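Run:
```python
from h import *
a=np.load('top0.npz')['im'][:,:,::-1]; b=np.load('side0.npz')['im'][:,:,::-1]
c1=cv2.resize(a[170:260,205:295],None,fx=6,fy=6,interpolation=cv2.INTER_CUBIC)
c2=cv2.resize(b[165:265,200:310],None,fx=6,fy=6,interpolation=cv2.INTER_CUBIC)
c3=cv2.resize(a[210:300,330:440],None,fx=6,fy=6,interpolation=cv2.INTER_CUBIC)
for i,c in enumerate((c1,c2,c3)): cv2.imwrite(f'pics/c{i}.png',c)
```

```text
(no output)
```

View pics/c0.png

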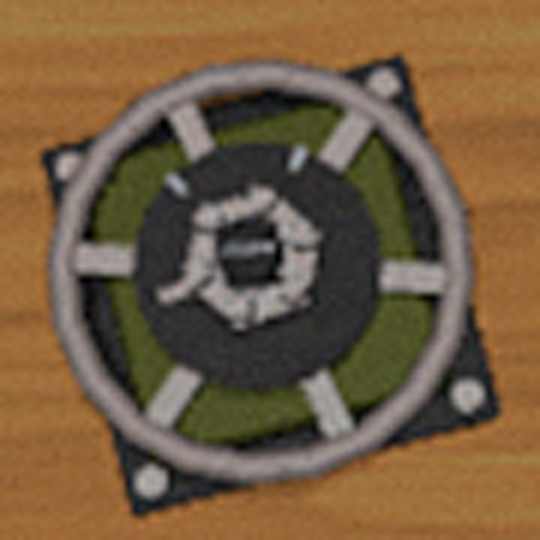

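View pics/c1.png

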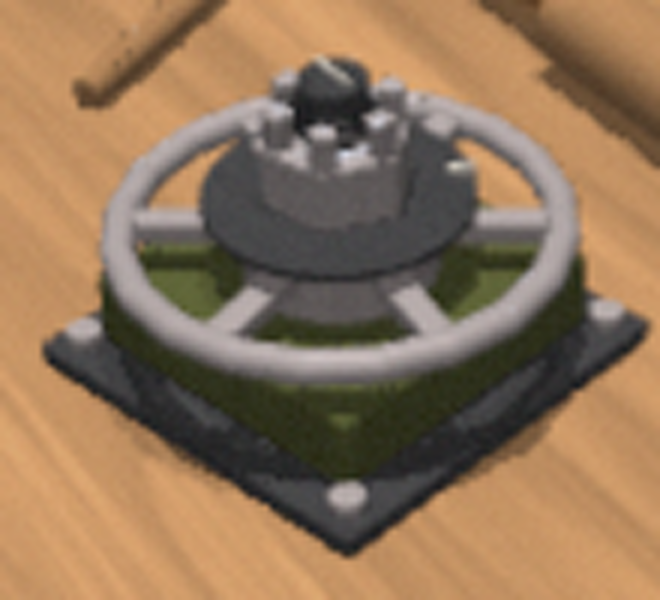

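View pics/c2.png

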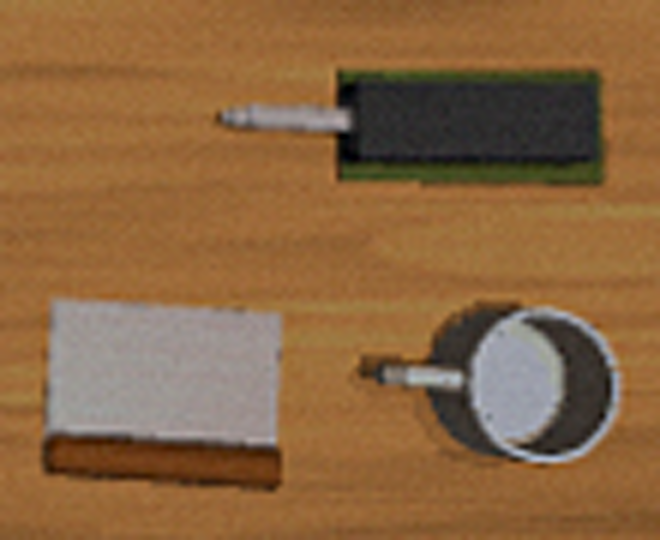

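Run:
```python
from h import *
P=cams.camera_params('top'); f=np.load('top0.npz'); im,d=f['im'],f['d']
Q=cams.camera_params('side'); g=np.load('side0.npz')
def c2p(x,y,ox,oy): return np.array([(x+.5)/6-.5+ox,(y+.5)/6-.5+oy])
T=lambda x,y,z: onplane(P,c2p(x,y,205,170),z)[0]
# dial plate: hand ellipse extents
for n,pts,z in (('dial',[(135,265),(382,265),(258,142),(258,390)],.092),('rimmid',[(62,268),(459,268),(260,74),(260,466)],.078),):
    w=np.array([T(*p,z) for p in pts]); print(n,w.round(4),w[:2].mean(0).round(4),w[2:].mean(0).round(4))
C=cloud(P,d); 
# depth based
hsv=cv2.cvtColor(im,cv2.COLOR_RGB2HSV)
sub=C[170:260,205:295]; s=hsv[170:260,205:295]
dark=(s[...,2]<75)&(s[...,1]<90)&(np.abs(sub[...,2]-.092)<.01)
m=np.uint8(dark)*255
cs,_=cv2.findContours(m,cv2.RETR_EXTERNAL,cv2.CHAIN_APPROX_NONE)
c=max(cs,key=cv2.contourArea); e=c[:,0,:]+[205,170]; w=onplane(P,e,.092)[:,:2]
def fit(w):
    A=np.c_[2*w,np.ones(len(w))]; s=np.linalg.lstsq(A,(w**2).sum(1),rcond=None)[0]; return s[:2],np.sqrt(s[2]+s[0]**2+s[1]**2)
print('dialfit',fit(w), 'hull', fit(onplane(P,cv2.convexHull(c)[:,0,:]+[205,170],.092)[:,:2]))
# spindle top bar
for p in [(222,250),(274,243),(248,247)]: print('bar',T(*p,.154))
for n,p,z in (('ptr',(163,297),.097),('rib1',(177,183),.097),('rib2',(298,157),.097)): print(n,T(*p,z))
print('z stats', np.median(sub[...,2][35:45,30:60],0).round(3))
# side bar
S=lambda x,y,z: onplane(Q,c2p(x,y,200,165),z)[0]
for p in [(312,60),(352,83)]: print('sidebar',S(*p,.154))
```

```text
dial [[0.5308 0.1875 0.092 ]
 [0.5299 0.0651 0.092 ]
 [0.5921 0.1266 0.092 ]
 [0.4684 0.1264 0.092 ]] [0.5303 0.1263 0.092 ] [0.5302 0.1265 0.092 ]
rimmid [[0.5313 0.2259 0.078 ]
 [0.5297 0.027  0.078 ]
 [0.6292 0.1268 0.078 ]
 [0.4317 0.1264 0.078 ]] [0.5305 0.1264 0.078 ] [0.5305 0.1266 0.078 ]
dialfit (array([0.52880929, 0.12599452]), np.float64(0.05904072916828655)) hull (array([0.52954576, 0.12606677]), np.float64(0.06086552006235224))
bar [0.530308   0.13884623 0.154     ]
bar [0.5334387  0.11427665 0.154     ]
bar [0.53163546 0.12656101 0.154     ]
ptr [0.51426177 0.17295016 0.097     ]
rib1 [0.57099895 0.16640567 0.097     ]
rib2 [0.58353157 0.1063866  0.097     ]
z stats [0.093 0.093 0.095 0.125 0.133 0.129 0.142 0.152 0.151 0.154 0.151 0.153
 0.153 0.153 0.153 0.153 0.15  0.123 0.124 0.129 0.131 0.133 0.123 0.105
 0.092 0.091 0.092 0.092 0.091 0.092]
sidebar [0.52754034 0.13764046 0.154     ]
sidebar [0.53265604 0.11254912 0.154     ]
```

>>> {"fn": "drive_tool", "kwargs": {
  "offset": [
    [-0.7,-0.38,0],
    [-0.7,-0.38,0],
    [-0.7,-0.38,0],
    [-0.7,-0.38,0],
    [-0.7,-0.38,0],
    [-0.7,-0.38,0],
    [-0.7,-0.38,0],
    [-0.7,-0.38,0]
  ],
  "roll": [0,0,0,0,0,0,0,0],
  "jaw": 1
}}

```text
clock: 0.9
eef_pos: [0.3635, 0.318, 0.222]
tcp_rot: [0.183, 0.983, -0.0, -0.0]
wrist_force: [0.2, -0.5, 0.2]
grip_width: 0.999
```

>>> {"fn": "drive_tool", "kwargs": {
  "offset": [
    [-0.7,-0.38,0],
    [-0.7,-0.38,0],
    [-0.7,-0.38,0],
    [-0.7,-0.38,0],
    [-0.7,-0.38,0],
    [-0.7,-0.38,0],
    [-0.7,-0.36,0],
    [-0.7,-0.36,0]
  ],
  "roll": [0,0,0,0,0,0,-0.6,-0.57]
}}

```text
clock: 1.7
eef_pos: [0.5313, 0.1274, 0.2219]
tcp_rot: [0.094, 0.996, -0.0, -0.001]
wrist_force: [-0.9, 0.6, -0.0]
grip_width: 1.003
```

```bash
cat >> h.py <<'E'
def pose():
    s=manip.state(); x,y,z,w=s['tcp_rot']
    from scipy.spatial.transform import Rotation as Ro
    R=Ro.from_quat(s['tcp_rot']).as_matrix(); p=np.array(s['eef_pos'])
    return s,p,R,np.degrees(np.arctan2(R[1,1],R[0,1]))
def plan(tgt,yaw=None):
    s,p,R,y=pose(); dl=R.T@(np.array(tgt)-p)/.04
    print('t',round(s['clock'],2),'p',p.round(4),'yaw_y',round(y,2),'q6',round(s['joints'][5],3),'F',np.round(s['wrist_force'],1),'M',np.round(s['ft_torque'],2),'w',round(s['grip_width'],3))
    print('units',dl.round(2), 'roll units', None if yaw is None else round(-np.radians((yaw-y+180)%360-180)/.15,2))
E
python3 -c "
from h import *
plan([.5303,.1264,.119],79)"
```

```text
t 1.7 p [0.5313 0.1274 0.2219] yaw_y 79.16 q6 -1.25 F [-0.9  0.6 -0. ] M [ 0.07 -0.07  0.02] w 1.003
units [ 0.02 -0.03  2.57] roll units 0.02
```

>>> {"fn": "drive_tool", "kwargs": {
  "offset": [
    [0.02,-0.03,0.5],
    [0,0,0.5],
    [0,0,0.5],
    [0,0,0.5],
    [0,0,0.4],
    [0,0,0.17],
    [0,0,0],
    [0,0,0]
  ],
  "roll": [0,0,0,0,0,0,0,0]
}}

```text
clock: 2.5
eef_pos: [0.5303, 0.1277, 0.1203]
tcp_rot: [0.096, 0.995, 0.0, 0.0]
wrist_force: [0.4, -0.7, 0.7]
grip_width: 1.005
```

>>> {"fn": "drive_tool", "kwargs": {
  "offset": [
    [0,0,0],
    [0,0,0],
    [0,0,0],
    [0,0,0],
    [0,0,0],
    [0,0,0],
    [0,0,0],
    [0,0,0]
  ],
  "roll": [0,0,0,0,0,0,0,0],
  "jaw": -1
}}

```text
clock: 3.3
eef_pos: [0.53, 0.1271, 0.1199]
tcp_rot: [0.096, 0.995, -0.0, 0.0]
wrist_force: [-1.5, -2.8, 1.2]
grip_width: 0.635
```

```bash
python3 -c "
from h import *
plan([.5303,.1264,.119],-21)"
```

```text
t 3.3 p [0.53   0.1271 0.1199] yaw_y 78.98 q6 -1.246 F [-1.5 -2.8  1.2] M [-0.56  0.18  0.08] w 0.635
units [-0.01 -0.02  0.02] roll units 11.63
```

>>> {"fn": "drive_tool", "kwargs": {
  "offset": [
    [0,0,0],
    [0,0,0],
    [0,0,0],
    [0,0,0],
    [0,0,0],
    [0,0,0],
    [0,0,0],
    [0,0,0]
  ],
  "roll": [0.5,0.6,0.6,0.6,0.6,0.6,0.6,0.6]
}}

```text
clock: 4.1
eef_pos: [0.5302, 0.1275, 0.1199]
tcp_rot: [0.435, 0.9, -0.0, 0.0]
wrist_force: [-0.3, -1.2, 2.2]
grip_width: 0.636
```

>>> {"fn": "drive_tool", "kwargs": {
  "offset": [
    [0,0,0],
    [0,0,0],
    [0,0,0],
    [0,0,0],
    [0,0,0],
    [0,0,0],
    [0,0,0],
    [0,0,0]
  ],
  "roll": [0.6,0.6,0.6,0.6,0.6,0.6,0.6,0.6]
}}

```text
clock: 4.9
eef_pos: [0.5306, 0.1276, 0.1199]
tcp_rot: [0.724, 0.689, 0.0, 0.0]
wrist_force: [2.0, -2.1, 2.2]
grip_width: 0.638
```

>>> {"fn": "drive_tool", "kwargs": {
  "offset": [
    [0,0,0],
    [0,0,0],
    [0,0,0],
    [0,0,0],
    [0,0,0],
    [0,0,0]
  ],
  "roll": [0.6,0.6,0.6,0.3,0,0]
}}

```text
clock: 5.5
eef_pos: [0.5307, 0.1276, 0.1199]
tcp_rot: [0.823, 0.568, 0.001, 0.0]
wrist_force: [4.1, -2.2, 0.9]
grip_width: 0.632
```

Run:
```python
from h import *
plan([.5303,.1264,.119],-21)
for n,(y,x) in (('top',(170,205)),('side',(130,180))):
    im,d,P=snap(n); np.savez(f'{n}1.npz',im=im,d=d)
    cv2.imwrite(f'pics/{n}1.png',cv2.resize(im[y:y+100,x:x+110,::-1],None,fx=6,fy=6,interpolation=cv2.INTER_CUBIC))
```

```text
t 5.5 p [0.5307 0.1276 0.1199] yaw_y -20.73 q6 0.494 F [ 4.1 -2.2  0.9] M [-0.24  0.   -0.3 ] w 0.632
units [-0.03 -0.    0.02] roll units 0.03
```

View pics/side1.png

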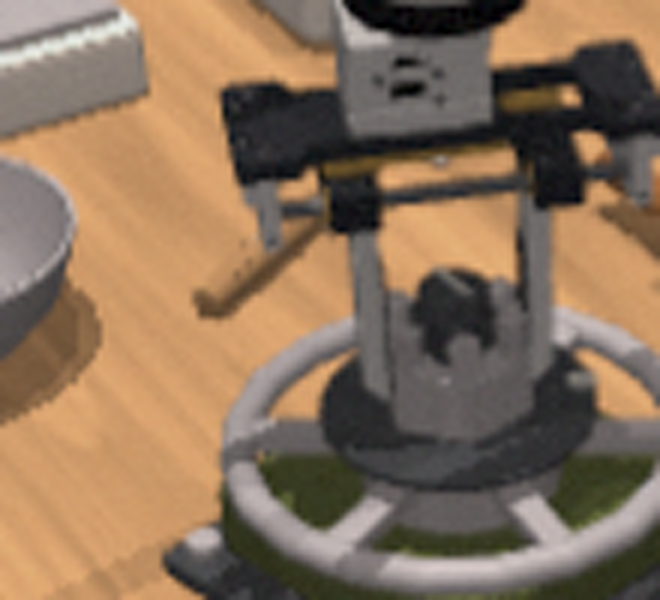

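View pics/top1.png

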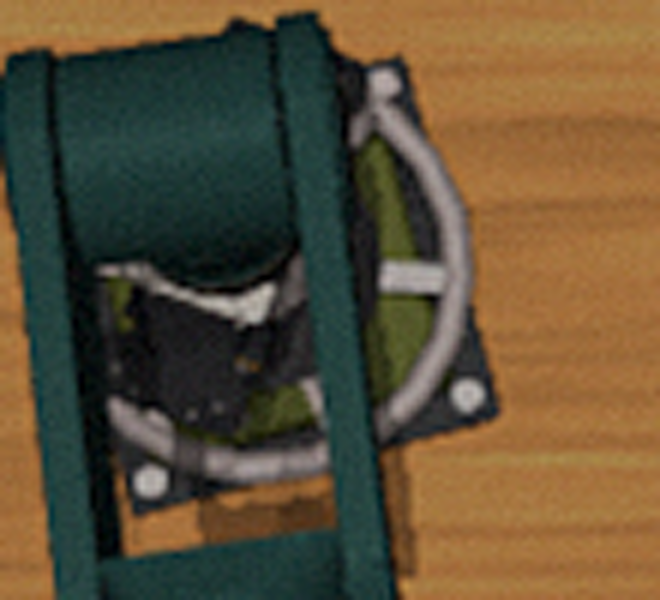

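Run:
```python
from h import *
P=cams.camera_params('top');Q=cams.camera_params('side')
f=np.load('top0.npz'); im=f['im']
def c2p(x,y): return np.array([(x+.5)/6-.5+330,(y+.5)/6-.5+210])
T=lambda x,y,z: onplane(P,c2p(x,y),z)[0].round(4)
print('tip',T(216,117,.019),'mouth top edge',T(357,88,.056),T(357,158,.056),'far',T(590,82,.056),T(592,160,.056))
# pin mask
hsv=cv2.cvtColor(im,cv2.COLOR_RGB2HSV)
m=np.zeros(im.shape[:2],np.uint8); m[222:240,362:392]=((hsv[222:240,362:392,1]<70)&(hsv[222:240,362:392,2]>110))*255
cs,_=cv2.findContours(m,cv2.RETR_EXTERNAL,cv2.CHAIN_APPROX_NONE); c=max(cs,key=cv2.contourArea)
v,u=np.nonzero(m); w=onplane(P,np.c_[u,v],.026)
L=cv2.fitLine(np.float32(w[:,:2]),cv2.DIST_L2,0,.01,.01).ravel(); print('line',L, np.degrees(np.arctan2(L[1],L[0])),w.min(0),w.max(0))
# dark box edges by mask
r=slice(215,250); q=slice(380,440)
dk=((hsv[r,q,2]<70)&(hsv[r,q,1]<110)).astype(np.uint8)
cs,_=cv2.findContours(dk,cv2.RETR_EXTERNAL,cv2.CHAIN_APPROX_NONE); c=max(cs,key=cv2.contourArea)[:,0,:]+[380,215]
b=cv2.minAreaRect(np.float32(onplane(P,c,.056)[:,:2])); print(b, cv2.boxPoints(b).round(4))
g=np.load('side0.npz')['im']
cv2.imwrite('pics/s_h.png',cv2.resize(g[295:395,315:415,::-1],None,fx=6,fy=6,interpolation=cv2.INTER_CUBIC))
```

```text
tip [ 0.4876 -0.2366  0.019 ] mouth top edge [ 0.4987 -0.3019  0.056 ] [ 0.4632 -0.3005  0.056 ] far [ 0.5006 -0.4215  0.056 ] [ 0.4609 -0.4204  0.056 ]
line [ 0.0648786   0.99789315  0.4864473  -0.27417913] 86.28011 [ 0.48047067 -0.30217339  0.026     ] [ 0.49337706 -0.23972715  0.026     ]
((0.4806438684463501, -0.3583058714866638), (0.13249273598194122, 0.04275720566511154), 89.44115447998047) [[ 0.4586 -0.4243]
 [ 0.5014 -0.4248]
 [ 0.5027 -0.2923]
 [ 0.4599 -0.2919]]
```

View pics/s_h.png

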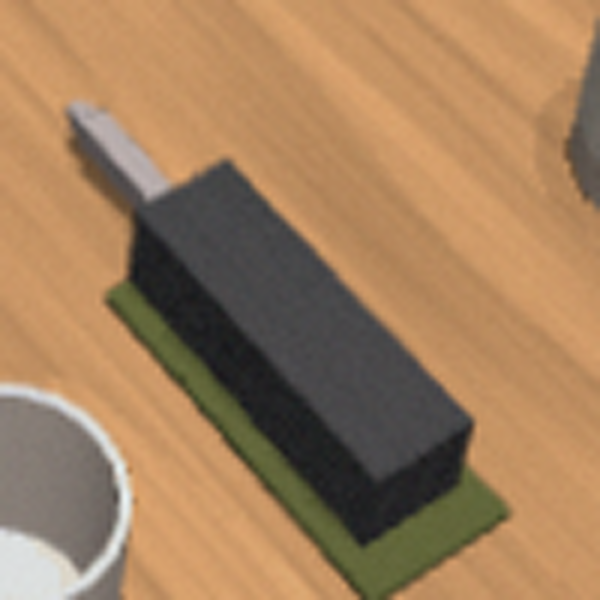

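>>> {"fn": "drive_tool", "kwargs": {
  "offset": [
    [0,0,0],
    [0,0,0],
    [0,0,0],
    [0,0,-0.3],
    [0,0,-0.7],
    [0,0,-0.8],
    [0,0,-0.8],
    [0,0,0]
  ],
  "roll": [0,0,0,0,0,0,0,0],
  "jaw": 1
}}

```text
clock: 6.4
eef_pos: [0.5324, 0.1282, 0.2306]
tcp_rot: [0.823, 0.569, 0.005, 0.003]
wrist_force: [0.1, -0.1, -0.3]
grip_width: 0.996
```

>>> {"fn": "drive_tool", "kwargs": {
  "offset": [
    [0,0,0],
    [0,0,0],
    [0,0,0],
    [-0.6,-0.05,0],
    [-0.83,-0.05,0],
    [-0.83,-0.05,0],
    [-0.83,-0.05,0],
    [-0.83,-0.05,0]
  ],
  "roll": [-0.69,-0.69,-0.69,0,0,0,0,0]
}}

```text
clock: 7.2
eef_pos: [0.5113, -0.0294, 0.2231]
tcp_rot: [0.725, 0.689, -0.0, -0.001]
wrist_force: [0.6, -0.2, -0.9]
grip_width: 1.001
```

>>> {"fn": "drive_tool", "kwargs": {
  "offset": [
    [-0.83,-0.05,0],
    [-0.83,-0.05,0],
    [-0.83,-0.05,0],
    [-0.83,-0.05,0],
    [-0.83,-0.05,0],
    [-0.83,-0.05,0],
    [-0.83,-0.05,0],
    [-0.2,-0.03,0]
  ],
  "roll": [0,0,0,0,0,0,0,0],
  "jaw": -0.15
}}

```text
clock: 8.0
eef_pos: [0.4835, -0.2703, 0.2225]
tcp_rot: [0.726, 0.688, -0.001, -0.001]
wrist_force: [-0.2, -0.1, -0.0]
grip_width: 0.425
```

Run:
```python
from h import *
plan([.4863,-.2676,.031],-3)
for n,(y,x,h,w) in (('top',(180,210,70,75)),('side',(165,215,65,85))):
    im,d,P=snap(n); np.savez(f'{n}2.npz',im=im,d=d)
    cv2.imwrite(f'pics/{n}2.png',cv2.resize(im[y:y+h,x:x+w,::-1],None,fx=8,fy=8,interpolation=cv2.INTER_CUBIC))
```

```text
t 8.0 p [ 0.4835 -0.2703  0.2225] yaw_y -3.11 q6 -0.557 F [-0.2 -0.1 -0. ] M [-0.06  0.09  0.05] w 0.425
units [0.07 0.07 4.79] roll units -0.01
```

View pics/side2.png

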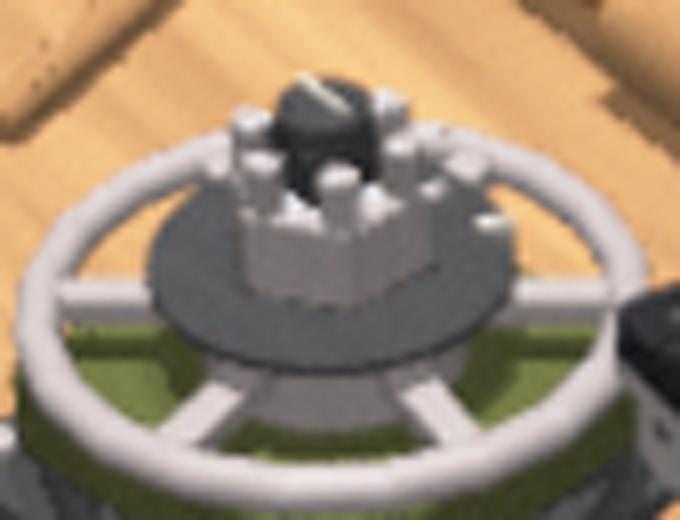

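View pics/top2.png

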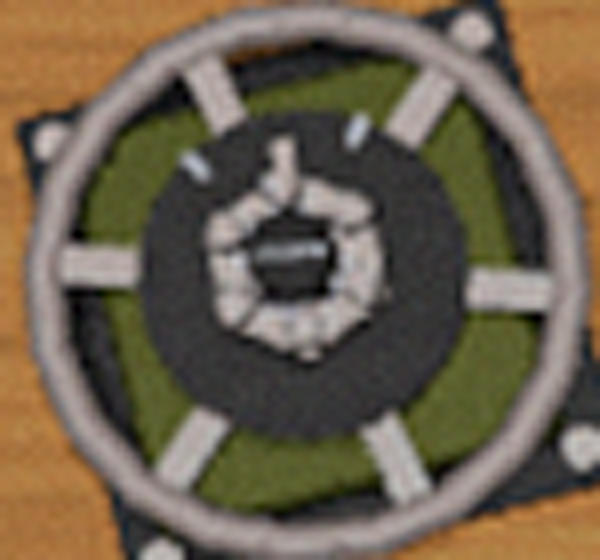

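Run:
```python
from h import *
P=cams.camera_params('top');Q=cams.camera_params('side')
c2p=lambda x,y,ox,oy: [(x+.5)/8-.5+ox,(y+.5)/8-.5+oy]
T=lambda x,y,z: onplane(P,[c2p(x,y,210,180)],z)[0]
S=lambda x,y,z: onplane(Q,[c2p(x,y,215,165)],z)[0]
im=np.load('top2.npz')['im']; sm=np.load('side2.npz')['im']
def bar(im,PP,box):
    x0,y0,x1,y1=box; g=cv2.cvtColor(im[y0:y1,x0:x1],cv2.COLOR_RGB2GRAY).astype(float)
    return g
c=np.array([.5303,.1264])
for n,v in (('barT',T(327,248,.154)-T(258,259,.154)),('barS',S(348,108,.154)-S(299,78,.154))): print(n,np.degrees(np.arctan2(v[1],v[0])))
for n,p in (('ptr',T(285,138,.097)),('r1',T(196,165,.097)),('r2',T(357,131,.097)),('ptr base',T(287,190,.097))):
    v=p[:2]-c; print(n,p.round(4),np.degrees(np.arctan2(v[1],v[0])),np.hypot(*v))
# bar weighted fit: bright minus dark in spindle disc
for n,I,PP,ctr in (('T',im,P,proj(P,[[.5303,.1264,.154]])[0]),('S',sm,Q,proj(Q,[[.5303,.1264,.154]])[0])):
    g=cv2.cvtColor(I,cv2.COLOR_RGB2GRAY); print(ctr.round(1)); x,y=ctr.round().astype(int); print(g[y-5:y+6,x-7:x+8])
```

```text
barT -81.3348621145466
barS -80.19568385775771
ptr [0.5806 0.1334 0.097 ] 7.901036459702867 0.050742941923765765
r1 [0.5707 0.1665 0.097 ] 44.7716750363499 0.05688853272945318
r2 [0.583  0.1066 0.097 ] -20.629323860700943 0.05627665652861135
ptr base [0.561  0.1326 0.097 ] 11.359625534856246 0.0313303275859573
[246.  211.2]
[[162 186 168 160 159 119  39  34  91 133 147 146 152 161 177]
 [156 166 157  98  57  34  40  34  33  39  52  50  92 145 161]
 [149 133 124  37  37  44  44  45  47  43  29  29  88 126  94]
 [154  99  61  30  39  38  46  41  38  40  29  21 105 150 121]
 [ 92  35  41  56  78  76  79  93 102 107 118  94  46 139 185]
 [114 101  64 104 125 123 121 137 148 128 156 128  23 119 180]
 [194 151  77  92  88  91  92  89  73  56  60  52   9 121 184]
 [182 147  61  36  42  42  42  45  48  43  44  34  24 108 171]
 [179 159  93  34  48  52  48  51  53  51  40  25  87 140 161]
 [165 152 122  73  36  42  48  51  52  47  35  25 124 166 165]
 [159 132 116  91  23  19  37  36  24  27  11   9  83 133 128]]
[254.7 176.2]
[[199 196 198 202 204 205 208 210 210 211 206 204 205 207 207]
 [205 200 195 197 201 203 206 208 209 210 208 209 205 203 207]
 [203 204 200 196 196 201 203 204 206 208 209 211 207 204 208]
 [200 204 203 204 217 220 186 167 167 175 195 206 209 207 208]
 [199 199 195 160 154 200 216 128 107 112 124 149 181 209 208]
 [196 185 137 103  96 134 184 193 142  87  89  94 121 185 229]
 [190 161  91  90  92  93 115 158 191 170  90  88  92 147 222]
 [182 132  81  79  92  91  91 104 141 164 144  85  83 137 208]
 [219 111  82  85  91  90  94  94  98 110 109  84  72  92 146]
 [154  68  60  76  83  86  90  90  93  87  76  67  49  66 107]
 [ 78  44  45  51  58  71  68  66  68  59  57  50  44  58  92]]
```

Run:
```python
from h import *
P=cams.camera_params('top');Q=cams.camera_params('side')
for f in ('0','2'):
  im=np.load(f'top{f}.npz')['im']; g=cv2.cvtColor(im,cv2.COLOR_RGB2GRAY).astype(float)
  pts=[]
  for u in range(243,250):
    r=np.arange(209,215); w=np.clip(g[r,u]-50,0,None); pts.append([u,(r*w).sum()/w.sum()])
  w=onplane(P,pts,.154); k=np.polyfit(w[:,1],w[:,0],1); print('T',f,-90-np.degrees(np.arctan(k[0])),k,w.mean(0)); 
  im=np.load(f'side{f}.npz')['im']; g=cv2.cvtColor(im,cv2.COLOR_RGB2GRAY).astype(float)
  pts=[]
  for v in range(174,179):
    a=252+int(round((v-174)*1.3)); 
    c=np.arange(a-2,a+4); wt=np.clip(g[v,c]-115,0,None); pts.append([(c*wt).sum()/wt.sum(),v])
  w=onplane(Q,pts,.154); k=np.polyfit(w[:,1],w[:,0],1); print('S',f,-90-np.degrees(np.arctan(k[0])),w.mean(0), np.round(pts,1).tolist())
  # pointer: bright pixels at r 36..51 z .097
  im=np.load(f'top{f}.npz')['im'];g=cv2.cvtColor(im,cv2.COLOR_RGB2GRAY).astype(float)
  vv,uu=np.mgrid[165:260,205:290]; X=onplane(P,np.c_[uu.ravel(),vv.ravel()],.097)
  for c in ((.5303,.1264),(.5308,.1272)):
    d=X[:,:2]-c; r=np.hypot(*d.T); a=np.degrees(np.arctan2(d[:,1],d[:,0])); w=np.clip(g[vv.ravel(),uu.ravel()]-70,0,None)
    a0=109 if f=='0' else 8
    m=(r>.038)&(r<.050)&(abs(a-a0)<13); print('ptr',c,(a[m]*w[m]).sum()/w[m].sum())
    for a0 in (44.7,-20.6):
        m=(r>.051)&(r<.061)&(abs(a-a0)<12); print('   rib',(a[m]*w[m]).sum()/w[m].sum())
```

```text
T 0 -86.03758543358275 [-0.06926764  0.53994436] [0.53119422 0.12632367 0.154     ]
S 0 -86.55914647068532 [0.53063875 0.12752809 0.154     ] [[252.1, 174.0], [253.2, 175.0], [254.5, 176.0], [256.2, 177.0], [257.0, 178.0]]
ptr (0.5303, 0.1264) 108.35190247215093
   rib 44.91495118826262
   rib -21.312132120082616
ptr (0.5308, 0.1272) 109.52845299612495
   rib 44.65940147130973
   rib -22.253750303390536
T 2 -85.66302605237269 [-0.07583937  0.54068873] [0.53110844 0.12632342 0.154     ]
S 2 -86.89771810230184 [0.53060433 0.1275512  0.154     ] [[252.3, 174.0], [253.0, 175.0], [254.6, 176.0], [256.1, 177.0], [257.0, 178.0]]
ptr (0.5303, 0.1264) 10.645632343791135
   rib 44.97432411876856
   rib -21.281353497977072
ptr (0.5308, 0.1272) 9.543005608645135
   rib 44.746861153927874
   rib -22.222363385577196
```

Run:
```python
from h import *
P=cams.camera_params('top');Q=cams.camera_params('side')
for pts in ([[253.4,175],[255,176],[256.05,177],[257.05,178]],[[253.0,175],[254.6,176],[256.1,177],[257,178]]):
  w=onplane(Q,pts,.154); k=np.polyfit(w[:,1],w[:,0],1); print(-90-np.degrees(np.arctan(k[0])))
# expected bar line images for angle hypotheses
for a in (-80,-83,-86):
  u=np.array([np.cos(np.radians(a)),np.sin(np.radians(a)),0]); c=np.array([.5306,.1268,.154])
  for n,PP in (('T',P),('S',Q)): 
    q=proj(PP,[c-.012*u,c+.012*u]); print(a,n,q.round(2).tolist(), (q[1]-q[0]).round(2))
im=np.load('top2.npz')['im'];sm=np.load('side2.npz')['im']
a=cv2.resize(im[195:228,228:264,::-1],None,fx=16,fy=16,interpolation=cv2.INTER_LANCZOS4)
b=cv2.resize(sm[165:200,240:275,::-1],None,fx=16,fy=16,interpolation=cv2.INTER_LANCZOS4)
cv2.imwrite('pics/z1.png',a);cv2.imwrite('pics/z2.png',b)
```

```text
-88.08627333075016
-85.06476279490323
-80 T [[241.66, 211.88], [250.0, 210.35]] [ 8.34 -1.53]
-80 S [[251.72, 174.3], [257.77, 177.98]] [6.05 3.68]
-83 T [[241.63, 211.66], [250.03, 210.57]] [ 8.4  -1.09]
-83 S [[251.91, 174.21], [257.58, 178.07]] [5.67 3.86]
-86 T [[241.61, 211.44], [250.05, 210.79]] [ 8.44 -0.65]
-86 S [[252.11, 174.13], [257.38, 178.15]] [5.27 4.03]
```

View pics/z1.png

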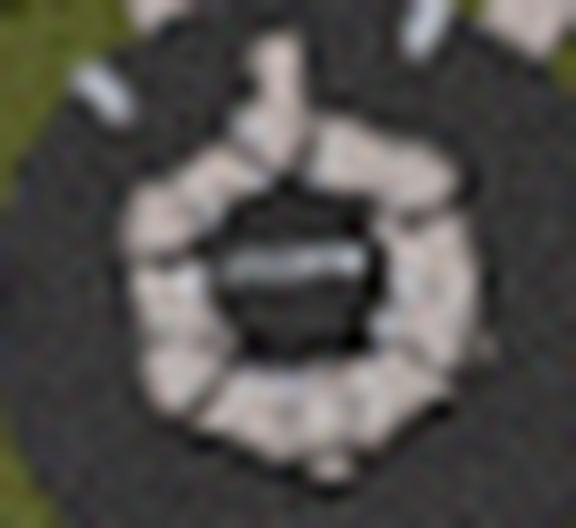

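View pics/z2.png

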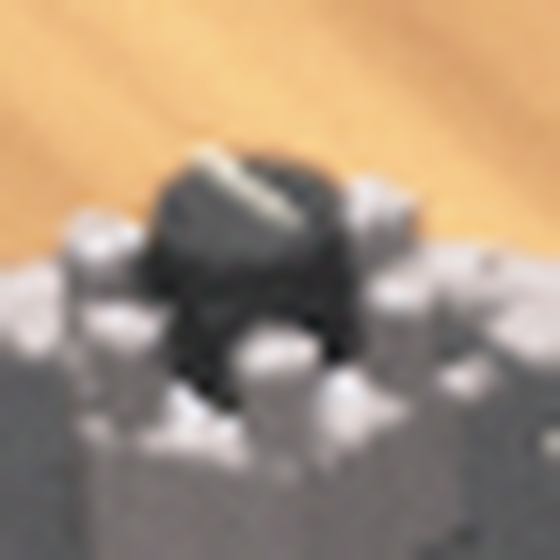

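Run:
```python
from h import *
from scipy.optimize import least_squares
from scipy.ndimage import gaussian_filter
for n in ('top','side'):
    P=cams.camera_params(n)
    I=np.mean([cams.read_camera(n)[0].astype(float) for _ in range(12)],0)
    np.save(f'{n}avg.npy',I); g=I.mean(2)
    c=proj(P,[[.5306,.1268,.154]])[0].round().astype(int)
    vv,uu=np.mgrid[c[1]-9:c[1]+10,c[0]-9:c[0]+10]
    X=onplane(P,np.c_[uu.ravel(),vv.ravel()],.154)[:,:2]; G=g[vv,uu].ravel()
    # bar = ridge: for each direction, sum profile contrast within spindle radius 13 mm
    def prof(a,cc):
        u=np.array([np.cos(a),np.sin(a)]); d=X-cc; al=d@u; ac=d@[-u[1],u[0]]; return al,ac
    m=np.hypot(*(X-[.5306,.1268]).T)<.0125
    def res(p):
        al,ac=prof(p[0],np.array([.5306,.1268]));
        return (p[2]+p[3]*np.exp(-.5*((ac-p[1])/p[4])**2)+p[5]*al*100-G)[m]
    for a0 in (-80,-90):
        s=least_squares(res,[np.radians(a0),0,45,90,.002,0]); print(n,np.degrees(s.x[0]).round(2),s.x[1:].round(4),s.cost**.5, np.degrees(np.sqrt(np.linalg.inv(s.jac.T@s.jac)[0,0]*2*s.cost/(m.sum()-6))))
```

```text
top -85.65 [4.00000e-04 4.14842e+01 9.13897e+01 2.20000e-03 3.94410e+00] 50.56560469477513 0.7298043022916092
top -85.65 [4.00000e-04 4.14840e+01 9.13895e+01 2.20000e-03 3.94410e+00] 50.56560468759291 0.7298098828001287
side -89.46 [ 4.000000e-04  1.090932e+02  8.934840e+01  2.000000e-03 -2.852430e+01] 73.8786951121515 1.678756058027028
side -89.46 [ 4.000000e-04  1.090929e+02  8.934810e+01  2.000000e-03 -2.852440e+01] 73.87869511179662 1.6787757458678298
```

Run:
```python
from h import *
from scipy.optimize import least_squares
for n in ('top','side'):
  P=cams.camera_params(n); I=np.load(f'{n}avg.npy'); g=I.mean(2)
  for z in (.154,.156):
   for R in (.008,.010,.012):
    c=proj(P,[[.5306,.1268,z]])[0].round().astype(int)
    vv,uu=np.mgrid[c[1]-9:c[1]+10,c[0]-9:c[0]+10]
    X=onplane(P,np.c_[uu.ravel(),vv.ravel()],z)[:,:2]; G=g[vv,uu].ravel()
    m=np.hypot(*(X-[.5306,.1268]).T)<R
    def res(p):
        u=np.array([np.cos(p[0]),np.sin(p[0])]); d=X-[.5306,.1268]; al=d@u; ac=d@[-u[1],u[0]]
        return (p[2]+p[3]*np.exp(-.5*((ac-p[1])/p[4])**2)+p[5]*al*100+p[6]*ac*100-G)[m]
    s=least_squares(res,[np.radians(-84),0,45,90,.002,0,0]); print(n,z,R,m.sum(),np.degrees(s.x[0]).round(2),s.x[1:5].round(4))
g=np.load('sideavg.npy').mean(2); print(g[170:184,246:264].round().astype(int))
g=np.load('topavg.npy').mean(2); print(g[206:217,239:254].round().astype(int))
```

```text
top 0.154 0.008 22 -83.8 [5.00000e-04 3.31613e+01 9.90685e+01 2.60000e-03]
top 0.154 0.01 39 -85.55 [5.00000e-04 4.14297e+01 9.49590e+01 2.30000e-03]
top 0.154 0.012 54 -85.33 [5.00000e-04 4.17757e+01 9.19336e+01 2.30000e-03]
top 0.156 0.008 24 -83.67 [2.00000e-04 3.45526e+01 9.72916e+01 2.50000e-03]
top 0.156 0.01 40 -85.56 [3.00000e-04 4.13716e+01 9.48485e+01 2.30000e-03]
top 0.156 0.012 57 -85.34 [3.00000e-04 4.14879e+01 9.20276e+01 2.30000e-03]
side 0.154 0.008 17 -86.34 [3.000000e-04 9.281150e+01 1.078636e+02 2.200000e-03]
side 0.154 0.01 26 -87.14 [3.000000e-04 9.734740e+01 1.042106e+02 2.100000e-03]
side 0.154 0.012 38 -88.98 [2.000000e-04 1.075406e+02 9.011750e+01 2.100000e-03]
side 0.156 0.008 17 -93.31 [-1.600000e-03  1.057413e+02  1.014394e+02  2.200000e-03]
side 0.156 0.01 27 -86.83 [-1.300000e-03  1.153403e+02  9.634710e+01  2.000000e-03]
side 0.156 0.012 36 -89.26 [-1.400000e-03  1.206053e+02  8.540800e+01  2.100000e-03]
[[191 186 184 186 189 192 194 195 197 197 196 193 191 191 193 192 191 189]
 [192 190 188 185 185 189 192 193 195 196 197 196 194 192 192 193 193 192]
 
[... 893 characters left out ...]
 180]]
[[160 185 171 160 156 115  39  36  89 135 147 146 147 161 175]
 [151 163 160  97  53  28  38  38  34  39  49  58  92 142 158]
 [147 136 126  40  35  43  45  45  44  40  37  28  90 123  98]
 [153  99  61  32  39  41  44  40  39  38  34  24 109 146 122]
 [ 93  31  37  58  81  81  80  93 108 105 123  97  47 136 181]
 [116 101  67 100 122 121 119 135 144 131 154 124  17 123 184]
 [192 154  79  91  91  92  91  93  78  58  60  49  12 126 189]
 [182 152  65  33  40  44  45  45  43  46  44  34  25 111 172]
 [177 159  95  38  43  48  49  49  48  50  46  25  85 144 163]
 [164 151 122  73  34  47  46  49  48  45  38  21 122 171 164]
 [160 128 114  92  19  30  35  33  30  24  14  10  88 132 130]]
```

```bash
python3 -c "
from h import *
plan([.5306,.1272,.2225],-20.7)"
```

```text
t 9.3 p [ 0.4845 -0.2678  0.2236] yaw_y -2.92 q6 -0.556 F [-0.  0. -0.] M [-0.11  0.09 -0.05] w 0.419
units [9.92 0.65 0.03] roll units 2.07
```

>>> {"fn": "drive_tool", "kwargs": {
  "offset": [
    [0.6,0.05,0],
    [0.83,0.05,0],
    [0.83,0.05,0],
    [0.83,0.05,0],
    [0.83,0.05,0],
    [0.83,0.05,0],
    [0.83,0.05,0],
    [0.83,0.05,0]
  ],
  "roll": [0,0,0,0,0,0,0,0],
  "jaw": 1
}}

```text
clock: 10.1
eef_pos: [0.5136, -0.0112, 0.2238]
tcp_rot: [0.725, 0.689, 0.0, 0.0]
wrist_force: [0.6, -1.3, 0.4]
grip_width: 0.994
```

>>> {"fn": "drive_tool", "kwargs": {
  "offset": [
    [0.83,0.05,0],
    [0.83,0.05,0],
    [0.83,0.05,0],
    [0.75,0.05,0],
    [0.27,0.05,0],
    [0,0,0],
    [0,0,0],
    [0,0,0]
  ],
  "roll": [0,0,0,0,0,0.7,0.7,0.67]
}}

```text
clock: 10.9
eef_pos: [0.5309, 0.1265, 0.2236]
tcp_rot: [0.824, 0.567, -0.0, 0.0]
wrist_force: [-0.8, -0.1, 0.5]
grip_width: 1.0
```

```bash
python3 -c "
from h import *
plan([.5306,.1272,.119],-20.7)"
```

```text
t 10.9 p [0.5309 0.1265 0.2236] yaw_y -20.98 q6 0.496 F [-0.8 -0.1  0.5] M [-0.03  0.08 -0.  ] w 1.0
units [ 0.02 -0.01  2.62] roll units -0.03
```

>>> {"fn": "drive_tool", "kwargs": {
  "offset": [
    [0.02,0,0.5],
    [0,0,0.6],
    [0,0,0.6],
    [0,0,0.5],
    [0,0,0.3],
    [0,0,0.1],
    [0,0,0],
    [0,0,0]
  ],
  "roll": [0,0,0,0,0,0,0,0]
}}

```text
clock: 11.7
eef_pos: [0.5318, 0.1279, 0.121]
tcp_rot: [0.823, 0.568, 0.001, 0.001]
wrist_force: [-0.0, 0.2, 0.4]
grip_width: 1.003
```

>>> {"fn": "drive_tool", "kwargs": {
  "offset": [
    [0,0,0],
    [0,0,0],
    [0,0,0],
    [0,0,0],
    [0,0,0],
    [0,0,0],
    [0,0,0],
    [0,0,0]
  ],
  "roll": [0,0,0,0,0,0.25,0.3,0],
  "jaw": -1
}}

```text
clock: 12.5
eef_pos: [0.5311, 0.128, 0.1199]
tcp_rot: [0.845, 0.534, 0.0, 0.0]
wrist_force: [-0.4, -0.8, 0.4]
grip_width: 0.636
```

```bash
python3 -c "
from h import *
plan([.5306,.1272,.119],-25.6)"
```

```text
t 12.5 p [0.5311 0.128  0.1199] yaw_y -25.45 q6 0.577 F [-0.4 -0.8  0.4] M [-0.09  0.15 -0.27] w 0.636
units [-0.02 -0.    0.02] roll units 0.02
```

>>> {"fn": "drive_tool", "kwargs": {
  "offset": [
    [0,0,0],
    [0,0,0],
    [0,0,0],
    [0,0,-0.3],
    [0,0,-0.7],
    [0,0,-0.8],
    [0,0,-0.8],
    [0,0,0]
  ],
  "roll": [0,0,0,0,0,0,0,0],
  "jaw": 1
}}

```text
clock: 13.3
eef_pos: [0.5336, 0.1284, 0.2307]
tcp_rot: [0.845, 0.534, 0.006, 0.002]
wrist_force: [0.5, -0.1, 1.3]
grip_width: 0.996
```

>>> {"fn": "drive_tool", "kwargs": {
  "offset": [
    [0,0,0],
    [0,0,0],
    [0,0,0],
    [-0.6,-0.05,0],
    [-0.83,-0.05,0],
    [-0.83,-0.05,0],
    [-0.83,-0.05,0],
    [-0.83,-0.05,0]
  ],
  "roll": [-0.87,-0.87,-0.87,0,0,0,0,0]
}}

```text
clock: 14.1
eef_pos: [0.5122, -0.0292, 0.2231]
tcp_rot: [0.725, 0.688, -0.0, -0.0]
wrist_force: [0.6, -0.7, 0.2]
grip_width: 1.0
```

>>> {"fn": "drive_tool", "kwargs": {
  "offset": [
    [-0.83,-0.05,0],
    [-0.83,-0.05,0],
    [-0.83,-0.05,0],
    [-0.83,-0.05,0],
    [-0.83,-0.05,0],
    [-0.83,-0.05,0],
    [-0.83,-0.05,0],
    [-0.1,0,0]
  ],
  "roll": [0,0,0,0,0,0,0,0],
  "jaw": -0.15
}}

```text
clock: 14.9
eef_pos: [0.4853, -0.2665, 0.2225]
tcp_rot: [0.727, 0.687, -0.001, -0.001]
wrist_force: [-1.2, 1.2, -0.3]
grip_width: 0.425
```

Run:
```python
from h import *
plan([.4865,-.268,.031],-3)
for n in ('top','side'):
    I=np.mean([cams.read_camera(n)[0].astype(float) for _ in range(4)],0); np.save(f'{n}3.npy',I)
    y,x,h,w=(185,215,55,60) if n=='top' else (165,220,50,65)
    cv2.imwrite(f'pics/{n}3.png',cv2.resize(np.uint8(I)[y:y+h,x:x+w,::-1],None,fx=10,fy=10,interpolation=cv2.INTER_CUBIC))
P=cams.camera_params('top');g=np.load('top3.npy').mean(2)
vv,uu=np.mgrid[165:260,205:290]; X=onplane(P,np.c_[uu.ravel(),vv.ravel()],.097)
for c in ((.5303,.1264),(.531,.1272)):
    d=X[:,:2]-c; r=np.hypot(*d.T); a=np.degrees(np.arctan2(d[:,1],d[:,0])); w=np.clip(g[vv,uu].ravel()-70,0,None)
    m=(r>.038)&(r<.050)&(abs(a-5)<13); print('ptr',(a[m]*w[m]).sum()/w[m].sum())
```

```text
t 14.9 p [ 0.4853 -0.2665  0.2225] yaw_y -3.25 q6 -0.547 F [-1.2  1.2 -0.3] M [-0.04  0.08 -0.01] w 0.425
units [-0.04  0.04  4.79] roll units -0.03
ptr 6.415386264665027
ptr 5.095351817044307
```

View pics/top3.png

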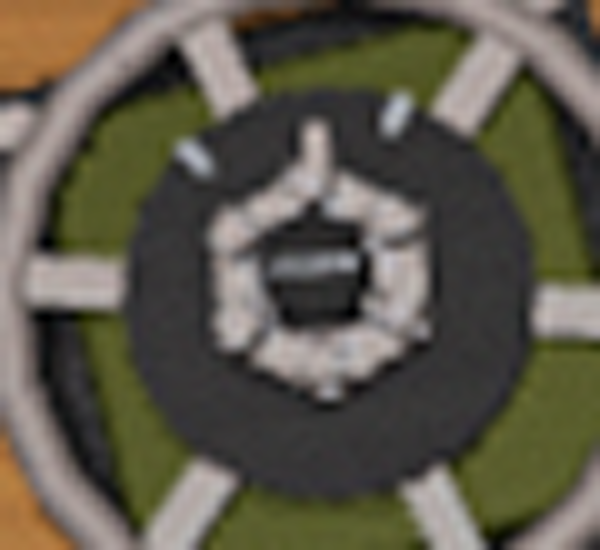

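View pics/side3.png

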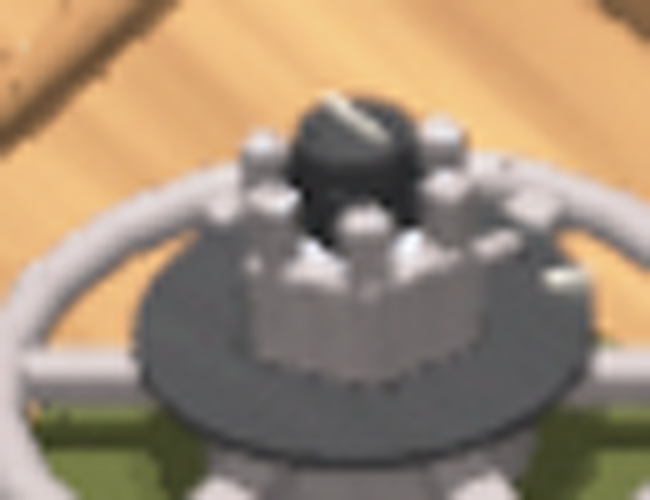

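>>> {"fn": "drive_tool", "kwargs": {
  "offset": [
    [-0.04,0.03,0.7],
    [0,0,0.8],
    [0,0,0.8],
    [0,0,0.8],
    [0,0,0.7],
    [0,0,0.5],
    [0,0,0.4],
    [0,0,0.09]
  ],
  "roll": [0,0,0,0,0,0,0,0]
}}

```text
clock: 16.1
eef_pos: [0.4863, -0.2634, 0.0297]
tcp_rot: [0.725, 0.689, -0.0, -0.002]
wrist_force: [-0.5, 0.0, 0.2]
grip_width: 0.424
```

>>> {"fn": "drive_tool", "kwargs": {
  "offset": [
    [0,0,0]
  ],
  "roll": [0]
}}

```text
clock: 16.2
eef_pos: [0.4874, -0.2644, 0.0317]
tcp_rot: [0.725, 0.689, -0.0, -0.001]
wrist_force: [-0.3, -0.7, -0.1]
grip_width: 0.425
```

Run:
```python
from h import *
plan([.4865,-.268,.031],-3)
for n in ('top','side'):
    im,d,P=snap(n); 
    y,x,h,w=(205,350,55,80) if n=='top' else (280,290,90,100)
    cv2.imwrite(f'pics/{n}4.png',cv2.resize(im[y:y+h,x:x+w,::-1],None,fx=6,fy=6,interpolation=cv2.INTER_CUBIC))
```

```text
t 16.2 p [ 0.4874 -0.2644  0.0317] yaw_y -2.96 q6 -0.548 F [-0.3 -0.7 -0.1] M [-0.08  0.07  0.02] w 0.425
units [-0.09 -0.02  0.02] roll units 0.0
```

View pics/side4.png

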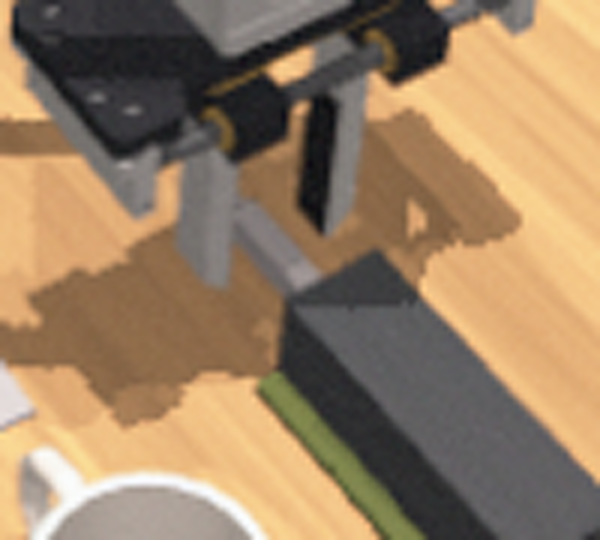

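>>> {"fn": "drive_tool", "kwargs": {
  "offset": [
    [-0.08,-0.02,0],
    [0,0,0],
    [0,0,0],
    [0,0,0],
    [0,0,0],
    [0,0,0]
  ],
  "roll": [0,0,0,0,0,0],
  "jaw": -1
}}

```text
clock: 16.9
eef_pos: [0.4867, -0.2684, 0.0324]
tcp_rot: [0.725, 0.688, 0.0, 0.0]
wrist_force: [-0.7, 0.2, 1.1]
grip_width: 0.117
```

>>> {"fn": "drive_tool", "kwargs": {
  "offset": [
    [0.2,-0.01,0],
    [0.3,-0.01,0],
    [0.3,-0.01,0],
    [0.3,-0.01,0],
    [0.3,-0.01,0],
    [0.3,-0.01,0],
    [0.3,-0.01,0],
    [0.3,-0.01,0]
  ],
  "roll": [0,0,0,0,0,0,0,0]
}}

```text
clock: 17.7
eef_pos: [0.488, -0.1749, 0.0319]
tcp_rot: [0.725, 0.688, 0.0, -0.0]
wrist_force: [0.3, -1.9, 0.0]
grip_width: 0.111
```

>>> {"fn": "drive_tool", "kwargs": {
  "offset": [
    [0.3,-0.01,0],
    [0.3,-0.01,0],
    [0.3,-0.01,0],
    [0.3,-0.01,0],
    [0.1,0,0],
    [0,0,0.1],
    [0,0,0.1],
    [0,0,0.08]
  ],
  "roll": [0,0,0,0,0,0,0,0]
}}

```text
clock: 18.5
eef_pos: [0.4891, -0.1245, 0.0203]
tcp_rot: [0.726, 0.688, -0.0, -0.0]
wrist_force: [-0.8, 0.8, 22.6]
grip_width: 0.11
```

Run:
```python
from h import *
plan([.4865,-.268,.031],-3)
for n in ('side',):
    im,d,P=snap(n); 
    y,x,h,w=(205,350,55,80) if n=='top' else (250,270,110,120)
    cv2.imwrite(f'pics/{n}5.png',cv2.resize(im[y:y+h,x:x+w,::-1],None,fx=5,fy=5,interpolation=cv2.INTER_CUBIC))
```

```text
t 18.5 p [ 0.4891 -0.1245  0.0203] yaw_y -3.04 q6 -0.309 F [-0.8  0.8 22.6] M [ 0.11  0.04 -0.01] w 0.11
units [-3.59  0.12 -0.27] roll units -0.0
```

View pics/side5.png

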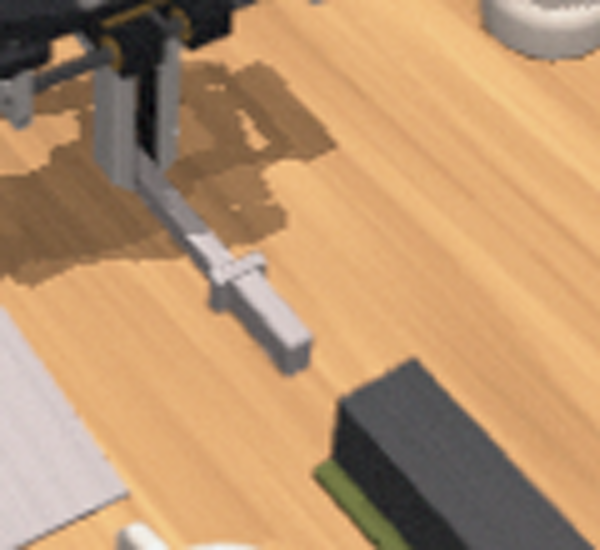

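>>> {"fn": "drive_tool", "kwargs": {
  "offset": [
    [0,0,0],
    [0,0,0],
    [0,0,0],
    [0,0,0],
    [0,0,-0.4],
    [0,0,-0.8],
    [0,0,-0.8],
    [0,0,0]
  ],
  "roll": [0,0,0,0,0,0,0,0],
  "jaw": -0.15
}}

```text
clock: 19.35
eef_pos: [0.4927, -0.1254, 0.1063]
tcp_rot: [0.725, 0.688, 0.002, 0.005]
wrist_force: [0.0, -0.9, 0.4]
grip_width: 0.421
```

>>> {"fn": "drive_tool", "kwargs": {
  "offset": [
    [-0.8,0.05,-0.5],
    [-0.8,0.05,-0.5],
    [-0.8,0.05,-0.2],
    [-0.37,0,0],
    [0,0,0]
  ],
  "roll": [0,0,0,0,0]
}}

```text
clock: 19.85
eef_pos: [0.4888, -0.2362, 0.1474]
tcp_rot: [0.726, 0.687, -0.0, -0.001]
wrist_force: [0.2, 0.9, -0.0]
grip_width: 0.422
```

Run:
```python
from h import *
plan([.4865,-.235,.020],-3)
for n in ('top','side'):
    I=np.mean([cams.read_camera(n)[0].astype(float) for _ in range(3)],0).astype(np.uint8); np.save(f'{n}6.npy',I)
    y,x,h,w=(200,320,70,100) if n=='top' else (250,270,110,120)
    cv2.imwrite(f'pics/{n}6.png',cv2.resize(I[y:y+h,x:x+w,::-1],None,fx=6,fy=6,interpolation=cv2.INTER_CUBIC))
```

```text
t 19.85 p [ 0.4888 -0.2362  0.1474] yaw_y -3.16 q6 -0.499 F [ 0.2  0.9 -0. ] M [-0.05  0.05  0.  ] w 0.422
units [ 0.02 -0.05  3.19] roll units -0.02
```

View pics/side6.png

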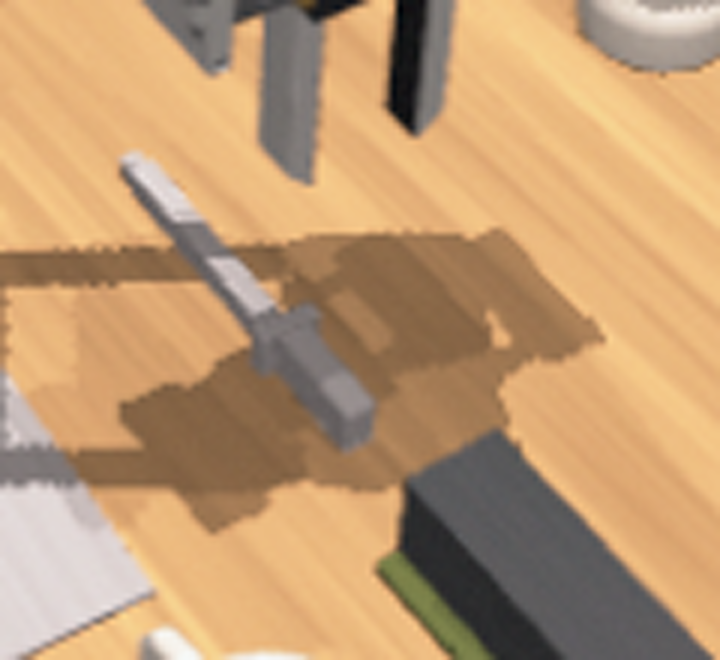

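View pics/top6.png

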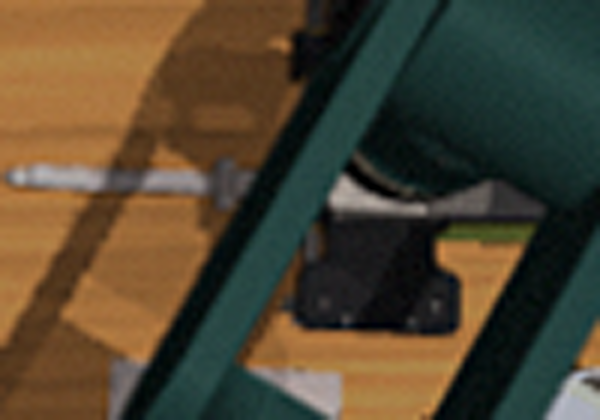

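Run:
```python
from h import *
P=cams.camera_params('top');Q=cams.camera_params('side')
c=lambda x,y,ox,oy,s=6: [(x+.5)/s-.5+ox,(y+.5)/s-.5+oy]
T=lambda x,y,z: onplane(P,[c(x,y,320,200)],z)[0]
S=lambda x,y,z: onplane(Q,[c(x,y,270,250)],z)[0]
a,b=T(7,177,.007),T(212,183,.011); print('tip',a,'collarfront',b, np.linalg.norm(a-b), np.degrees(np.arctan2(*(a-b)[1::-1])))
# top of shank centre line near collar & near tip
a2,b2=T(40,179,.014),T(200,182,.014); print(a2,b2,np.degrees(np.arctan2(*(a2-b2)[1::-1])))
# side: grip rear face top corners, collar top corners front
print('rear top',S(335,408,.022),S(374,383,.022),'rear bottom',S(345,450,0),S(374,428,0))
print('collar front top corners',S(258,328,.022),S(310,303,.022),'tip',S(122,158,.014),S(143,150,.014))
im=np.load('top6.npy'); hsv=cv2.cvtColor(im,cv2.COLOR_RGB2HSV); 
sub=hsv[225:236,324:354]; m=(sub[...,1]<75); v,u=np.nonzero(m); w=onplane(P,np.c_[u+324,v+225],.014); k=np.polyfit(w[:,1],w[:,0],1); print('fit',90-np.degrees(np.arctan(k[0])),m.sum(),'x at y=-.15,-.235',np.polyval(k,[-.15,-.235]))
```

```text
tip [ 0.48987525 -0.09753648  0.007     ] collarfront [ 0.48544696 -0.20448185  0.011     ] 0.10711172897681409 87.62890462457622
[ 0.48810819 -0.11411873  0.014     ] [ 0.48579152 -0.19771598  0.014     ] 88.41261093903027
rear top [ 0.47440157 -0.25468508  0.022     ] [ 0.49293518 -0.2534642   0.022     ] rear bottom [ 0.47761526 -0.25837206  0.        ] [ 0.49245284 -0.25633979  0.        ]
collar front top corners [ 0.47348003 -0.20963017  0.022     ] [ 0.49656056 -0.21061018  0.022     ] tip [ 0.48459437 -0.10409483  0.014     ] [ 0.49398315 -0.1050619   0.014     ]
fit 87.00628085198264 106 x at y=-.15,-.235 [0.48775992 0.48331461]
```

>>> {"fn": "drive_tool", "kwargs": {
  "offset": [
    [0.02,-0.13,0.6],
    [0,0,0.7],
    [0,0,0.7],
    [0,0,0.6],
    [0,0,0.4],
    [0,0,0.17],
    [0,0,0],
    [0,0,0]
  ],
  "roll": [0,0,0,0,0,0,0,0]
}}

```text
clock: 20.95
eef_pos: [0.485, -0.2341, 0.023]
tcp_rot: [0.725, 0.688, 0.0, 0.001]
wrist_force: [0.3, 0.3, -0.2]
grip_width: 0.426
```

```bash
python3 -c "
from h import *
plan([.4836,-.236,.020],-2.8)"
```

```text
t 20.95 p [ 0.485  -0.2341  0.023 ] yaw_y -2.98 q6 -0.503 F [ 0.3  0.3 -0.2] M [-0.05  0.08 -0.  ] w 0.426
units [-0.05 -0.03  0.07] roll units -0.02
```

>>> {"fn": "drive_tool", "kwargs": {
  "offset": [
    [-0.04,-0.03,0.06],
    [0,0,0],
    [0,0,0]
  ],
  "roll": [0,0,0]
}}

```text
clock: 21.25
eef_pos: [0.4834, -0.2359, 0.0203]
tcp_rot: [0.725, 0.688, 0.0, 0.001]
wrist_force: [-0.9, 0.6, 0.4]
grip_width: 0.424
```

>>> {"fn": "drive_tool", "kwargs": {
  "offset": [
    [0,0,0],
    [0,0,0],
    [0,0,0],
    [0,0,0],
    [0,0,0],
    [0,0,0]
  ],
  "roll": [0,0,0,0,0,0],
  "jaw": -1
}}

```text
clock: 21.85
eef_pos: [0.4832, -0.2356, 0.0197]
tcp_rot: [0.725, 0.688, 0.0, 0.0]
wrist_force: [-0.2, 0.0, -0.3]
grip_width: 0.145
```

```bash
python3 -c "
from h import *
plan([.4836,-.236,.190],-2.8)"
```

```text
t 21.85 p [ 0.4832 -0.2356  0.0197] yaw_y -3.01 q6 -0.507 F [-0.2  0.  -0.3] M [-0.09  0.06 -0.04] w 0.145
units [-0.01  0.01 -4.26] roll units -0.02
```

>>> {"fn": "drive_tool", "kwargs": {
  "offset": [
    [0,0,-0.3],
    [0,0,-0.6],
    [0,0,-0.7],
    [0,0,-0.7],
    [0,0,-0.7],
    [0,0,-0.6],
    [0,0,0],
    [0,0,0]
  ],
  "roll": [0,0,0,0,0,0,-0.45,-0.42]
}}

```text
clock: 22.65
eef_pos: [0.4834, -0.2359, 0.1657]
tcp_rot: [0.678, 0.735, 0.0, 0.001]
wrist_force: [0.2, 1.2, -2.2]
grip_width: 0.145
```

```bash
python3 -c "
from h import *
plan([.5454,-.0584,.160],4.5)"
```

```text
t 22.65 p [ 0.4834 -0.2359  0.1657] yaw_y 4.63 q6 -0.64 F [ 0.2  1.2 -2.2] M [-0.17  0.02 -0.01] w 0.145
units [4.3  1.9  0.14] roll units 0.01
```

>>> {"fn": "drive_tool", "kwargs": {
  "offset": [
    [0.4,0.2,0],
    [0.6,0.27,0],
    [0.7,0.3,0],
    [0.7,0.3,0.04],
    [0.7,0.3,0.04],
    [0.6,0.27,0.04],
    [0.5,0.22,0.02],
    [0.1,0.04,0]
  ],
  "roll": [0,0,0,0,0,0,0,0]
}}

```text
clock: 23.45
eef_pos: [0.5456, -0.0561, 0.1582]
tcp_rot: [0.678, 0.735, 0.0, -0.0]
wrist_force: [-0.8, -1.1, -2.2]
grip_width: 0.142
```

>>> {"fn": "drive_tool", "kwargs": {
  "offset": [
    [0,0,0],
    [0,0,0]
  ],
  "roll": [0,0]
}}

```text
clock: 23.65
eef_pos: [0.5452, -0.0591, 0.1583]
tcp_rot: [0.679, 0.734, -0.0, 0.0]
wrist_force: [-0.2, -1.0, -2.1]
grip_width: 0.147
```

Run:
```python
from h import *
plan([.5454,-.0584,.1447],4.5)
for n in ('top','side'):
    I=np.mean([cams.read_camera(n)[0].astype(float) for _ in range(4)],0).astype(np.uint8); np.save(f'{n}7.npy',I)
    y,x,h,w=(175,210,90,110) if n=='top' else (150,210,90,120)
    cv2.imwrite(f'pics/{n}7.png',cv2.resize(I[y:y+h,x:x+w,::-1],None,fx=6,fy=6,interpolation=cv2.INTER_CUBIC))
```

```text
t 23.65 p [ 0.5452 -0.0591  0.1583] yaw_y 4.43 q6 -0.288 F [-0.2 -1.  -2.1] M [-0.1   0.07 -0.03] w 0.147
units [0.02 0.01 0.34] roll units -0.01
```

View pics/side7.png

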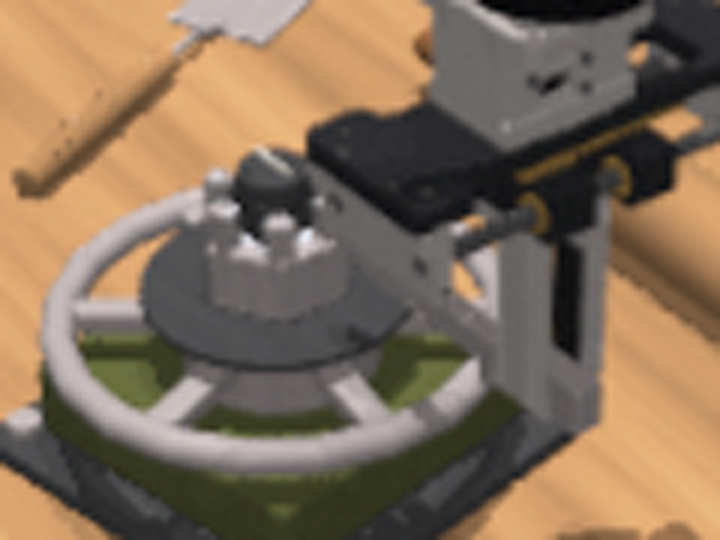

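View pics/top7.png

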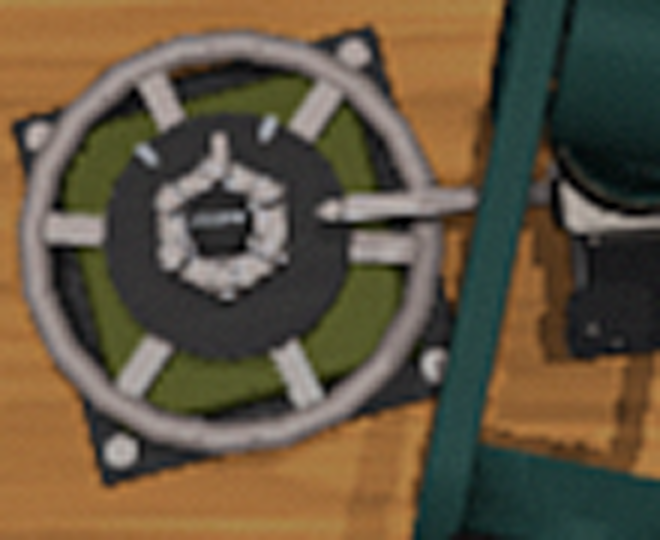

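Run:
```python
from h import *
P=cams.camera_params('top')
I,d,_=snap('top'); I=np.load('top7.npy'); C=cloud(P,d)
hsv=cv2.cvtColor(I,cv2.COLOR_RGB2HSV); g=I.astype(float).mean(2)
zz=C[...,2]; m=np.zeros(zz.shape,bool); m[203:215,262:292]=(zz[203:215,262:292]>.12)
v,u=np.nonzero(m); 
X=C[v,u]; print(len(X)); 
for a in range(262,290,3):
    k=(u>=a)&(u<a+3)
    if k.any(): print(a,X[k][:,1].mean().round(4),np.median(X[k][:,2]).round(4),X[k][:,2].std().round(4),v[k].mean())
w=onplane(P,np.c_[u,v],.1526)
k=np.polyfit(w[:,1],w[:,0],1); print('angle',90-np.degrees(np.arctan(k[0])),'x at y=.127',np.polyval(k,.127),'tip y',w[:,1].max(),'x at -.059',np.polyval(k,-.059))
# intensity-weighted
pts=[]
for a in range(266,288):
    r=np.arange(202,216); mm=m[r,a]; pts.append([a,r[mm].mean()])
w=onplane(P,pts,.1526); k=np.polyfit(w[:,1],w[:,0],1); print('angle',90-np.degrees(np.arctan(k[0])),np.polyval(k,.127))
print(zz[203:215,262:290:3].round(3))
```

```text
137
262 0.077 0.1484 0.0017 210.5
265 0.0586 0.1496 0.5575 209.45454545454547
268 0.0569 0.1518 0.4243 209.53333333333333
271 0.0527 0.1521 0.0016 209.5
274 0.044 0.1509 0.0029 209.30769230769232
277 0.0356 0.1515 0.0036 209.0
280 0.0273 0.1518 0.0038 208.69230769230768
283 0.0186 0.1514 0.0029 208.5
286 0.0098 0.1498 0.0025 208.30769230769232
289 0.0078 0.5326 0.1536 209.3448275862069
angle 91.41447733168826 x at y=.127 0.5332946082745769 tip y 0.07820083824596505 x at -.059 0.5378873766656425
angle 93.67030596644283 0.5302385184396907
[[ 9.100e-02  9.300e-02  5.400e-02  4.700e-02  1.100e-02  7.800e-02
   8.100e-02  1.000e-03  1.000e-03 -1.000e-03]
 [ 9.300e-02  9.200e-02  5.200e-02  5.000e-02  1.300e-02  7.600e-02
   8.400e-02  3.000e-03 -2.000e-03  3.000e-03]
 [ 9.500e-02  9.300e-02  4.900e-02  5.500e-02  1.200e-02  7.400e-02
   7.900e-02 -4.000e-03 -5.000e-03 -4.000e-03]
 [ 9.100e-02  1.399e+00  5.400e-02  5.500e-02  6.000e-03  1.300e-02
   8.000e-02  7.200e-02  1.000e-03  1.560e-01]
 [ 9.400e-02  9.000e-02  5.300e-02  4.800e-02  1.100e-02  1.510e-01
   1.520e-01  1.530e-01  1.490e-01  1.570e-01]
 [ 9.300e-02  9.100e-02  1.510e-01  1.520e-01  1.520e-01  1.510e-01
   1.550e-01  1.540e-01  1.530e-01  1.580e-01]
 [ 9.000e-02  1.450e-01  1.520e-01  1.500e-01  1.550e-01  1.530e-01
   1.540e-01  1.520e-01  1.480e-01  1.530e-01]
 [ 9.400e-02  1.430e-01  1.550e-01  1.500e-01  1.550e-01  1.540e-01
   1.550e-01  1.490e-01  1.560e-01  1.460e-01]
 [ 9.200e-02  1.460e-01  1.460e-01  1.530e-01  1.510e-01  1.460e-01
   1.400e-01  7.200e-02  5.000e-03  1.000e-03]
 [ 9.000e-02  9.000e-02  1.370e-01  5.400e-02  5.000e-02  1.000e-02
   8.500e-02  7.400e-02 -0.000e+00  5.310e-01]
 [ 8.800e-02  8.800e-02  8.800e-02  5.000e-02  5.300e-02  1.100e-02
   7.700e-02  7.800e-02  1.000e-03  5.330e-01]
 [ 8.600e-02  9.000e-02  9.200e-02  7.300e-02  7.700e-02  7.500e-02
   7.700e-02  8.200e-02 -1.000e-03  5.340e-01]]
```

>>> {"fn": "drive_tool", "kwargs": {
  "offset": [
    [0.02,0.01,0.2],
    [0,0,0.14],
    [0,0,0],
    [0.15,0,0],
    [0.15,0,0],
    [0.15,0,0],
    [0.15,0,0],
    [0,0,0]
  ],
  "roll": [0,0,0,0,0,0,0,0]
}}

```text
clock: 24.9
eef_pos: [0.5439, -0.0324, 0.1447]
tcp_rot: [0.679, 0.735, 0.0, 0.0]
wrist_force: [0.5, -1.0, -1.4]
grip_width: 0.148
```

Run:
```python
from h import *
plan([.5353,.0697,.1447],4.5)
for n in ('top','side'):
    I=np.mean([cams.read_camera(n)[0].astype(float) for _ in range(2)],0).astype(np.uint8)
    y,x,h,w=(185,220,60,70) if n=='top' else (160,220,70,90)
    cv2.imwrite(f'pics/{n}8.png',cv2.resize(I[y:y+h,x:x+w,::-1],None,fx=8,fy=8,interpolation=cv2.INTER_CUBIC))
```

```text
t 24.9 p [ 0.5439 -0.0324  0.1447] yaw_y 4.55 q6 -0.243 F [ 0.5 -1.  -1.4] M [-0.15  0.02 -0.04] w 0.148
units [ 2.56 -0.01  0.  ] roll units 0.01
```

View pics/top8.png

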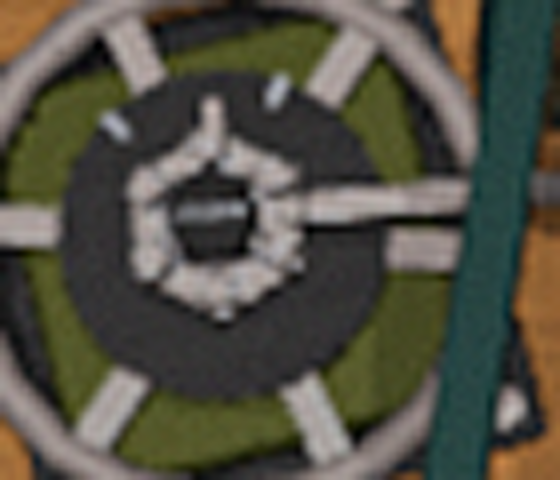

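View pics/side8.png

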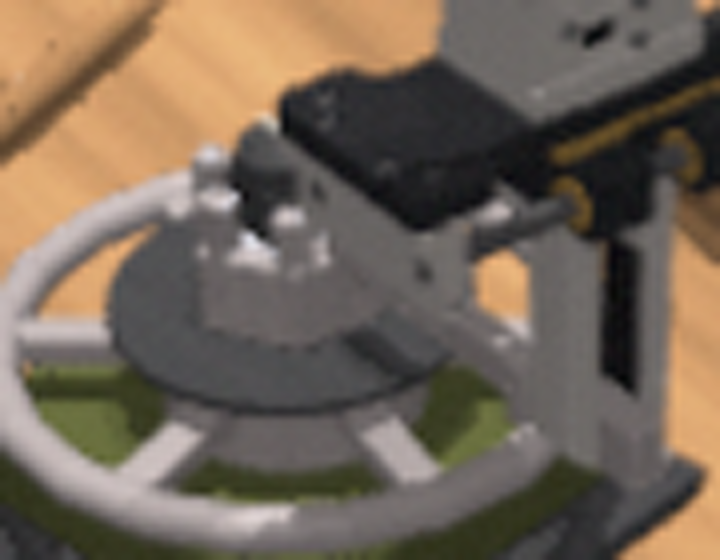

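>>> {"fn": "drive_tool", "kwargs": {
  "offset": [
    [0.12,0,0],
    [0.12,0,0],
    [0.12,0,0],
    [0.12,0,0],
    [0.12,0,0]
  ],
  "roll": [0,0,0,0,0]
}}

```text
clock: 25.6
eef_pos: [0.542, -0.009, 0.1445]
tcp_rot: [0.679, 0.734, 0.0, -0.0]
wrist_force: [-0.4, 0.2, -2.0]
grip_width: 0.146
```

>>> {"fn": "drive_tool", "kwargs": {
  "offset": [
    [0.12,0,0],
    [0.12,0,0],
    [0.12,0,0],
    [0.12,0,0],
    [0.12,0,0]
  ],
  "roll": [0,0,0,0,0]
}}

```text
clock: 26.1
eef_pos: [0.5401, 0.0148, 0.1445]
tcp_rot: [0.679, 0.734, 0.0, -0.0]
wrist_force: [-0.2, 0.7, -1.7]
grip_width: 0.148
```

>>> {"fn": "drive_tool", "kwargs": {
  "offset": [
    [0.15,0,0],
    [0.15,0,0],
    [0.15,0,0],
    [0.15,0,0],
    [0.15,0,0],
    [0.15,0,0],
    [0.15,0,0]
  ],
  "roll": [0,0,0,0,0,0,0]
}}

```text
clock: 26.8
eef_pos: [0.5368, 0.0568, 0.1445]
tcp_rot: [0.679, 0.734, 0.0, -0.0]
wrist_force: [-0.8, -0.8, -3.0]
grip_width: 0.148
```

>>> {"fn": "drive_tool", "kwargs": {
  "offset": [
    [0.1,0,0],
    [0.1,0,0],
    [0.05,0,0],
    [0.05,0,0],
    [0,0,0]
  ],
  "roll": [0,0,0,0,0]
}}

```text
clock: 27.3
eef_pos: [0.536, 0.0684, 0.1445]
tcp_rot: [0.679, 0.734, 0.0, 0.0]
wrist_force: [-0.0, -0.8, -1.7]
grip_width: 0.143
```

Run:
```python
from h import *
plan([.5353,.0697,.1447],4.5)
```

```text
t 27.3 p [0.536  0.0684 0.1445] yaw_y 4.48 q6 -0.056 F [-0.  -0.8 -1.7] M [-0.18  0.07  0.  ] w 0.143
units [ 0.03 -0.01 -0.01] roll units -0.0
```

Nudge forward until the collar is felt.

>>> {"fn": "drive_tool", "kwargs": {
  "offset": [
    [0.03,0,0],
    [0.03,0,0],
    [0,0,0]
  ],
  "roll": [0,0,0]
}}

```text
clock: 27.6
eef_pos: [0.5358, 0.0707, 0.1445]
tcp_rot: [0.679, 0.734, 0.0, -0.0]
wrist_force: [-0.4, 0.4, -2.3]
grip_width: 0.148
```

>>> {"fn": "drive_tool", "kwargs": {
  "offset": [
    [0.03,0,0],
    [0.03,0,0],
    [0,0,0]
  ],
  "roll": [0,0,0]
}}

```text
clock: 27.9
eef_pos: [0.5357, 0.0713, 0.1446]
tcp_rot: [0.679, 0.734, -0.001, 0.001]
wrist_force: [-0.8, -5.5, -1.3]
grip_width: 0.146
```

>>> {"fn": "drive_tool", "kwargs": {
  "offset": [
    [0,0,0.03],
    [0,0,0]
  ],
  "roll": [0,0]
}}

```text
clock: 28.1
eef_pos: [0.5359, 0.0713, 0.1439]
tcp_rot: [0.679, 0.734, -0.001, 0.002]
wrist_force: [-1.1, -4.2, 0.3]
grip_width: 0.147
```

>>> {"fn": "drive_tool", "kwargs": {
  "offset": [
    [0,0,0],
    [0,0,0],
    [0,0,0],
    [0,0,0],
    [0,0,-0.3],
    [0,0,-0.6],
    [0,0,-0.7],
    [0,0,-0.7]
  ],
  "roll": [0,0,0,0,0,0,0,0],
  "jaw": -0.3
}}

```text
clock: 28.9
eef_pos: [0.5355, 0.0731, 0.2371]
tcp_rot: [0.679, 0.734, 0.0, 0.0]
wrist_force: [0.3, 0.3, 0.1]
grip_width: 0.349
```

>>> {"fn": "drive_tool", "kwargs": {
  "offset": [
    [-0.6,0,-0.3],
    [-0.8,0,0],
    [-0.8,0,0],
    [-0.8,0,0],
    [-0.8,0,0],
    [-0.8,0,0],
    [-0.5,0,0],
    [0,0,0]
  ],
  "roll": [0,0,0,0,0,0,0,0]
}}

```text
clock: 29.7
eef_pos: [0.5516, -0.1327, 0.2478]
tcp_rot: [0.68, 0.733, -0.0, 0.0]
wrist_force: [-0.2, 1.0, 0.1]
grip_width: 0.346
```

Run:
```python
from h import *
plan([.5353,.0697,.1447],4.5)
for n in ('top','side'):
    I=np.mean([cams.read_camera(n)[0].astype(float) for _ in range(3)],0).astype(np.uint8); np.save(f'{n}9.npy',I)
    y,x,h,w=(180,205,70,85) if n=='top' else (150,205,90,110)
    cv2.imwrite(f'pics/{n}9.png',cv2.resize(I[y:y+h,x:x+w,::-1],None,fx=7 if n=='side' else 8,fy=7 if n=='side' else 8,interpolation=cv2.INTER_CUBIC)[:600])
    cv2.imwrite(f'pics/{n}9f.png',I[:,:,::-1])
```

```text
t 29.7 p [ 0.5516 -0.1327  0.2478] yaw_y 4.26 q6 -0.41 F [-0.2  1.   0.1] M [-0.06 -0.03  0.02] w 0.346
units [ 5.08 -0.03  2.58] roll units -0.03
```

View pics/top9.png

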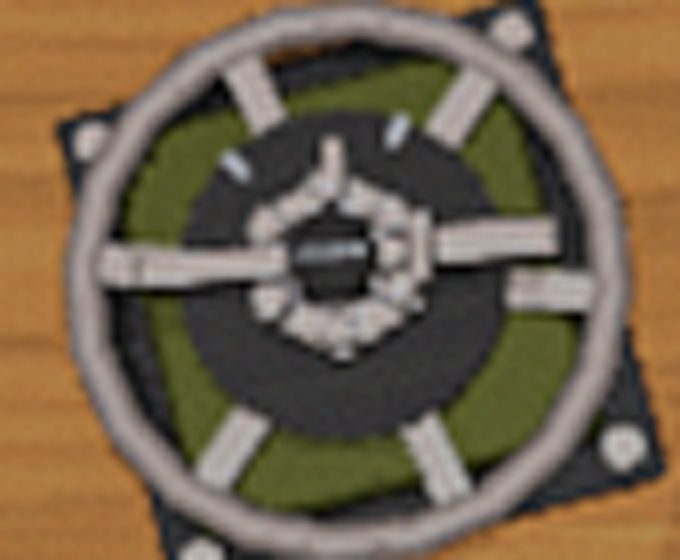

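View pics/side9.png

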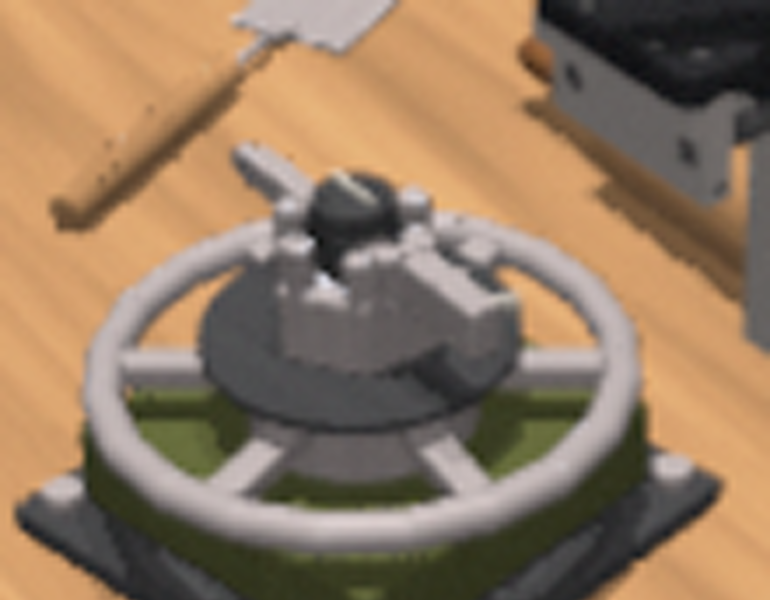

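View pics/side9f.png

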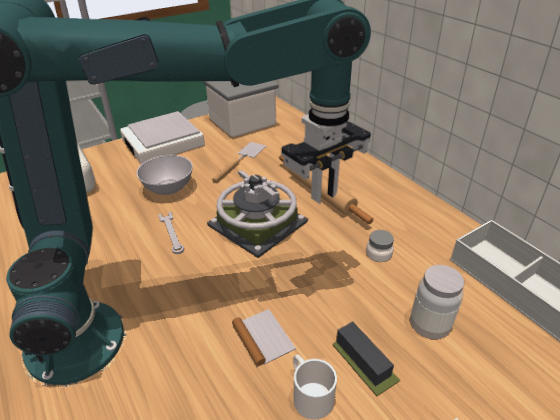

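Run:
```python
from h import *
P=cams.camera_params('top')
T=lambda x,y,z: onplane(P,[[(x+.5)/8-.5+205,(y+.5)/8-.5+180]],z)[0]
u=np.array([-.0785,.9969]); b=T(332,250,.154)[:2]
for n,p in (('tip',T(100,266,.130)),('rear',T(557,237,.145)),('collar front',T(412,246,.145)),('collar back',T(432,244,.145))): print(n,p.round(4),((p[:2]-b)@u).round(4))
print('expect tip .083 rear -.080 front -.027 back -.035', b)
```

```text
tip [0.5293 0.2119 0.13  ] 0.0857
rear [0.5366 0.0466 0.145 ] -0.0797
collar front [0.5338 0.0983 0.145 ] -0.0279
collar back [0.5344 0.0912 0.145 ] -0.0351
expect tip .083 rear -.080 front -.027 back -.035 [0.53145368 0.12614697]
```

Pin is home within about 1–2 mm, the arm is clear and other objects haven't moved. Handing in.

```bash
python3 -c "
from h import *
print(job.finish_job())"
```

```text
the job is handed in; nothing more can be done
None
```

I tightened the nut past the first rib and pushed the locking pin through the slot and cross hole until its collar met the nut. The job was handed in at about 30 s of the 72 s, and no verdict was reported.

- **Nut:** I turned it about 105° clockwise in two grips. The second grip was a roughly 5° correction after I re-measured the bar on the spindle. The pointer ended between the ribs, at about 0.69 rad by my measurement.
- **Pin on the bench:** I drew it out by the shank, laid it on the bench, let go, and took it again by the grip.
- **Pin into the hole:** It went in with almost no resistance until the collar touched, at about 5 N. I then let go and moved the arm clear.
- **Last checks:** In the top view the collar front is about 28 mm from the axis (27 expected). The rear end is at 80 mm (80 expected) and the tip at 86 mm (83 expected). The tip figure is 3 mm long, which fits my pixel picking and the calibration error. In the side view the bystanders in sight are where they were, and the wrist force is close to zero.
- **Disagreement:** The bar's direction came out between -80° and -89° depending on camera and method. I used -85.5° from the top view, and the pin's free entry supports that value.

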